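# Clear the pickling surface: weights to drain, tools on their pegs

## Task

Clear up after the pickling session: set every stoneware pickle weight flat, knob up, in a pocket of its own in the wooden draining rack, lowering rather than dropping it, and hang the blue-handled lid lifter by its eye on the peg of the blue stand and the red-handled jar opener by its eye on the peg of the red stand. Leave the jars, the crock, the tongs and the loose lid where they are.

Things in the scene. Friction and masses are not known exactly. Their poses are not given: they have to be found in the camera images.
- weight1: stoneware pickle weight, red-brown: a disc 48 mm across and 16 mm thick with a round knob on top, 20 mm across and 28 mm tall (44 mm overall); origin at the centre of its underside, z up through the knob. Some of the six may be absent
- weight2: stoneware pickle weight, red-brown: a disc 48 mm across and 16 mm thick with a round knob on top, 20 mm across and 28 mm tall (44 mm overall); origin at the centre of its underside, z up through the knob. Some of the six may be absent
- weight3: stoneware pickle weight, red-brown: a disc 48 mm across and 16 mm thick with a round knob on top, 20 mm across and 28 mm tall (44 mm overall); origin at the centre of its underside, z up through the knob. Some of the six may be absent
- weight4: stoneware pickle weight, red-brown: a disc 48 mm across and 16 mm thick with a round knob on top, 20 mm across and 28 mm tall (44 mm overall); origin at the centre of its underside, z up through the knob. Some of the six may be absent
- weight5: stoneware pickle weight, red-brown: a disc 48 mm across and 16 mm thick with a round knob on top, 20 mm across and 28 mm tall (44 mm overall); origin at the centre of its underside, z up through the knob. Some of the six may be absent
- weight6: stoneware pickle weight, red-brown: a disc 48 mm across and 16 mm thick with a round knob on top, 20 mm across and 28 mm tall (44 mm overall); origin at the centre of its underside, z up through the knob. Some of the six may be absent
- rack: wooden draining rack, fixed, 194 x 132 x 22 mm, with six square pockets (three along its x, two along its y); each pocket is 54 mm square and 16 mm deep, walls between pockets 8 mm thick, floor 6 mm thick; pocket centres at x = -62, 0, 62 mm and y = -31, 31 mm in its frame; origin at the centre of its underside
- lifter: steel lid lifter with a blue handle; the far end is a thin flat steel blade (14 mm wide) with a cross lip, ending 91 mm behind the origin; lies flat. Origin on the underside, mid-handle (grip here, near the balance point), x towards its eye, z up off the flat. Handle x -44 to 51 mm, 18 mm wide, 14 mm thick
- lifter_eye (a point): centre of the hanging eye of the lid lifter: a flat steel ring with an 18 mm hole, 30 mm outside, 10 mm thick, 65 mm from the origin along the tool's x and 5 mm above its underside
- peg_blue: brass peg, 9 mm thick, 36 mm long, standing square out of the sloping blue board of a small fixed stand; origin where it leaves the board, z along the peg to its tip (40 degrees from vertical, leaning to the robot side), x up the slope, y level across. The board (100 mm wide, 210 mm along the slope) reaches 35 mm above and 175 mm below the peg
- stand_blue: the fixed tool stand with the blue sloping board that carries the blue peg; 100 mm wide, 170 mm deep, about 150 mm high; origin at the centre of its underside, the low edge of the board towards its -x
- opener: spring-loaded jar opener with a red handle; the far end is a steel head 46 mm wide with two short jaws and a spring, ending 98 mm behind the origin; lies flat. Origin on the underside, mid-handle (grip here, near the balance point), x towards its eye, z up off the flat. Handle x -44 to 51 mm, 18 mm wide, 14 mm thick
- opener_eye (a point): centre of the hanging eye of the jar opener: a flat steel ring with an 18 mm hole, 30 mm outside, 10 mm thick, 65 mm from the origin along the tool's x and 5 mm above its underside
- peg_red: brass peg, 9 mm thick, 36 mm long, standing square out of the sloping red board of a small fixed stand; origin where it leaves the board, z along the peg to its tip (40 degrees from vertical, leaning to the robot side), x up the slope, y level across. The board (100 mm wide, 210 mm along the slope) reaches 35 mm above and 175 mm below the peg
- stand_red: the fixed tool stand with the red sloping board that carries the red peg; 100 mm wide, 170 mm deep, about 150 mm high; origin at the centre of its underside, the low edge of the board towards its -x
- jar1: empty glass jar, 78 mm across, 115 mm high, upright; origin at the centre of its underside; not part of the job
- jar2: empty glass jar, 78 mm across, 115 mm high, upright; origin at the centre of its underside; not part of the job
- jar3: empty glass jar, 78 mm across, 115 mm high, upright; origin at the centre of its underside; not part of the job
- crock: white ceramic crock, 144 mm across, 140 mm high; origin at the centre of its underside; not part of the job
- tongs: wooden jar tongs lying flat, 210 x 45 x 14 mm; origin at the middle of its underside; not part of the job
- jar_lid: brass-coloured jar lid lying flat, 70 mm across, 14 mm high; origin at the centre of its underside; not part of the job
Mind the look-alikes: they are no part of the job. What is shaped like the weight2 but purple or turquoise is not meant. Of the things that look like the lifter, take the one that is farthest from the robot's base at the start.

How it is judged:
By the outcome, as a careful person would: the job done as asked, in the order asked, and still so for the second after the job is handed in, with the robot touching nothing.
Of weight1, weight2, weight3, weight4, weight5, weight6 only 4 to 6 are there at a start; the rules pass over those that are not, and their reading is None.
At some moment in a run one of weight1, weight2, weight3, weight4, weight5, weight6 may be knocked a few centimetres aside while the robot is not near it.
It also fails if it takes over 210 s, if anything falls off the work surface, if the arm or the gripper's body presses on something with over 40 N, if the wrist force passes 120 N, or if a joint passes its speed limit or range.

## Robot

A 6-joint arm with a two-finger parallel gripper is mounted at the origin on the work surface. World frame = base frame: x ahead of the robot, y to its left, z up, the work surface at z = 0. Lengths are in m, angles in rad, forces in N, time in s.
With the tool pointing down it reaches from about 0.35 to 0.975 m from the base axis. Payload 4.9 kg.
Tool frame: the origin (TCP) lies at the very end of the fingers, on their centre line; the grasp point (between the pads) lies 19 mm behind it; z points along the fingers, y is the line along which they close (so a half turn about z gives the same grasp; the last joint's range is limited). The gripper opens to 85 mm and grips with 20 to 120 N. Pads are 22 mm wide; open, the fingers measure 114 mm over their backs; the gripper's body (76 mm by 85 mm) begins 54 mm behind the grasp point. The pads swing forward as they close: fully open they stand 13 mm farther back than shut.
Start: joints at [1.137, 0.053, 1.613, -0, 1.476, -0.119], TCP at [0.194, 0.594, 0.198] pointing down, gripper open.
Joint ranges: [-3.01, 3.01], [-1.01, 2.22], [0.06, 2.58], [-1.02, 4.17], [0.09, 2.62], [-3.14, 3.14]. Speed limits (rad/s): [2.57, 2.57, 3.14, 3.14, 3.14, 3.14].

## Interface

Orientations are given as a unit quaternion [w, x, y, z].
In Python, from plant import manip gives the robot as it stands.
- The arm moves only by the shell command python3 -m pendant 'ROWS'. ROWS is JSON, a list of rows, each a list of 3 entries, a list of its own where there are three numbers: the opening, from 0 (shut) to 1 (fully open), then the shift along the tool's x, y, z in units of 12 cm (1.0 is 12 cm), then the turn about the tool's z in units of pi rad (1.0 is pi rad). In form: [[gripper, [dx, dy, dz], roll], ...]. A call has 1 to 10 rows; each row is the pose to reach, as a shift and turn from the pose commanded when the call began, along the tool's axes at that moment, turning the shorter way round; what a row does not reach only later rows make up. A row lasts 1/10 s, in which the tool goes at most 50 mm and 8.59 degrees, less where a joint would pass 70% of its speed; a pose out of reach is approached as far as the arm can. A call with a number of a shift or a turn outside -1 to 1 is refused whole. A call with a gripper value outside its range is refused whole. The fingers move at their own pace and stop on an object; the grip force is fixed at half the most. Time passes only in rows, so rows that repeat a pose let the fingers close. It gives the time, the measured TCP pose, the force, the opening and the grip force at its end, in the units of the state.
- manip.state(): the state, without advancing time (a new reading comes with each control period).
- manip.grab_frame(name): name is "scene" or "top" or "wrist"; returns a dict with "img" (400x640x3 uint8, red, green, blue), "fx", "fy", "cx", "cy" (pixels), "eye" and "rotation" of the camera in the world; the wrist camera has in their place "tool_from_camera" (4x4, takes a point from camera to tool coordinates, whose origin is the TCP and whose axes are the flange's). Camera axes: x right, y down, z forward; pixel columns grow to the right and rows downward; lengths in m; the calibration is good to about 2 mm. A picture is of the moment at which its call begins: read the wrist's pose just before it. There is no depth.
- manip.job_done(): hands the job in; it is judged then, once.
The state is a dict: "time": time; "joint_pos": joint angles; "joint_vel": joint speeds; "joint_efforts": joint torques, N m; "tool_pos": TCP position; "tool_rot": TCP orientation; "contact_force": force on the tool from outside, world axes, zero at the start; "ft_torque": the same for the moment, N m; "gripper_width": opening from 0.0 (shut) to 1.0 (fully open); "grasp_force": force on a finger pad.
Only numpy, scipy, OpenCV 4.12 (cv2) and the standard library are available. Lean on these libraries where they do the work, as an engineer would, in place of code of your own. Each camera call takes 0.05 s, during which the arm holds its last target. There are 200 camera calls.

## Working session

There is one attempt and no reset: what is moved stays moved. The work goes in short steps, Python scripts to look and compute and a shell command to move; the robot and the scene stay as the last step left them, time stands still between calls to the robot, and variables do not carry over. Pictures are saved under pics/ and viewed, at most 14 in all, crops included, and the job is handed in when it is done.

```bash
ls; mkdir -p pics; cat > h.py <<'E'
import numpy as np, cv2
from plant import manip
from scipy.spatial.transform import Rotation as R
def rot(q): return R.from_quat([q[1],q[2],q[3],q[0]]).as_matrix()
def grab(name):
    s=manip.state(); f=manip.grab_frame(name); f['name']=name
    if name=='wrist':
        T=np.eye(4);T[:3,:3]=rot(s['tool_rot']);T[:3,3]=s['tool_pos']
        M=T@np.array(f['tool_from_camera']); f['eye']=M[:3,3]; f['rotation']=M[:3,:3]
    f['eye']=np.array(f['eye']);f['rotation']=np.array(f['rotation'])
    return f
def ray(f,u,v):
    d=f['rotation']@np.array([(u-f['cx'])/f['fx'],(v-f['cy'])/f['fy'],1.]); return f['eye'],d/np.linalg.norm(d)
def plane(f,u,v,z):
    o,d=ray(f,u,v); return o+d*(z-o[2])/d[2]
def proj(f,p):
    c=f['rotation'].T@(np.array(p)-f['eye']); return np.array([f['cx']+f['fx']*c[0]/c[2],f['cy']+f['fy']*c[1]/c[2]])
def tri(rays):
    A=0;b=0
    for o,d in rays:
        P=np.eye(3)-np.outer(d,d);A=A+P;b=b+P@o
    x=np.linalg.solve(A,b); return x,[float(np.linalg.norm((np.eye(3)-np.outer(d,d))@(x-o))) for o,d in rays]
def save(f,n): cv2.imwrite('pics/'+n+'.png',cv2.cvtColor(f['img'],cv2.COLOR_RGB2BGR))
E
python3 - <<'E'
from h import *
s=manip.state();print({k:np.round(v,3) for k,v in s.items()})
for n in ['top','scene','wrist']:
    f=grab(n);save(f,n+'0');print(n,f['fx'],f['cx'],f['cy'],f['eye'].round(3),f['rotation'].round(3).tolist())
E
```

```text
pics
{'time': np.float64(0.0), 'joint_pos': array([ 1.137,  0.053,  1.614, -0.   ,  1.476, -0.119]), 'joint_vel': array([-0.   , -0.001, -0.   , -0.001,  0.001, -0.001]), 'joint_efforts': array([ 1.0000e-03, -3.9367e+01, -3.7019e+01,  0.0000e+00,  7.0000e-03,
        0.0000e+00]), 'tool_pos': array([0.193, 0.594, 0.196]), 'tool_rot': array([-0.   ,  0.157,  0.988, -0.001]), 'contact_force': array([ 0.466, -0.578,  0.382]), 'ft_torque': array([-0.038, -0.037,  0.029]), 'grasp_force': np.float64(0.0), 'gripper_width': np.float64(0.999)}
top 361.68414344793507 321.0975720985328 195.96010460093922 [ 0.225 -0.     1.301] [0.073, -0.702, 0.705, -0.065]
scene 509.13811325526535 312.0162599683571 199.42915304381776 [ 1.267 -0.115  1.328] [-0.226, 0.724, 0.623, -0.193]
wrist 318.47460773625926 318.08240336534186 201.67963305244143 [0.112 0.62  0.373] [[0.31, 0.898, 0.311], [0.951, -0.292, -0.104], [-0.002, 0.328, -0.945]]
```

View pics/top0.png

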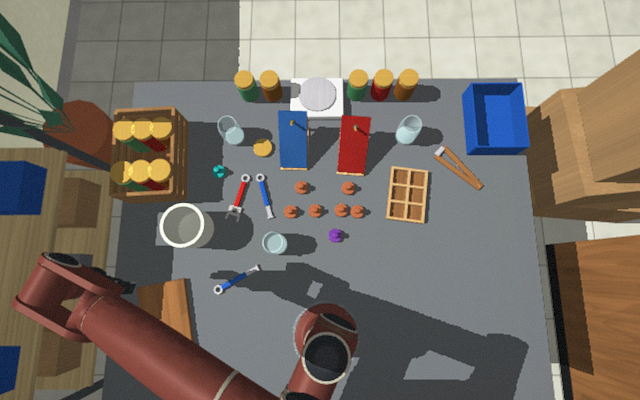

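View pics/scene0.png

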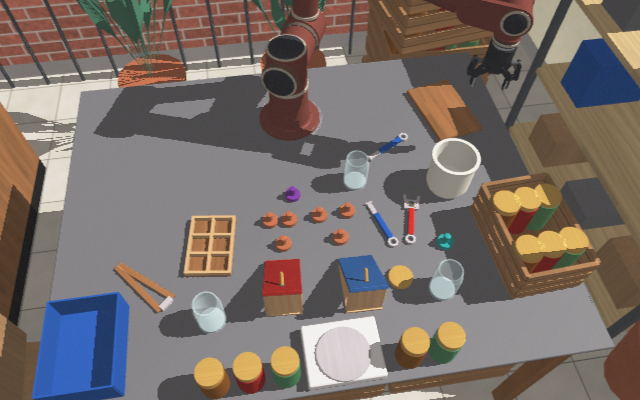

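Top view: weights at about (291,211), (315,210), (341,210), (357,211), (302,187) and (348,187). The rack is at (408,194), the blue stand at (293,140), the red one at (354,145). The far lifter is at (265,196), the opener at (238,197). The purple and turquoise pieces are look-alikes, as is the near lifter at (237,280).

```bash
sed -i "s/^    f\['eye'\]=np/    if np.size(f['rotation'])==4: f['rotation']=rot(f['rotation'])\n    f['eye']=np/" h.py
cat >> h.py <<'E'
def blobs(f,lo,hi,amin):
    h=cv2.cvtColor(f['img'],cv2.COLOR_RGB2HSV); m=cv2.inRange(h,np.array(lo),np.array(hi))
    n,l,st,c=cv2.connectedComponentsWithStats(m); return m,[(c[i].round(1),st[i].tolist()) for i in range(1,n) if st[i][4]>=amin]
E
python3 - <<'E'
from h import *
t=grab('top');s=grab('scene')
big=cv2.resize(t['img'][90:260,190:450],None,fx=3,fy=3,interpolation=cv2.INTER_CUBIC);cv2.imwrite('pics/topc.png',big[:,:,::-1])
big=cv2.resize(s['img'][170:330,170:460],None,fx=2.7,fy=2.7,interpolation=cv2.INTER_CUBIC);cv2.imwrite('pics/scenec.png',big[:,:,::-1])
for f in (t,s):
    m,b=blobs(f,(3,120,90),(14,220,255),25); print(f['name'],f['rotation'].round(3).tolist())
    for c,st in b:print(c,st,plane(f,*c,.018).round(3))
for p in [(291,211),(341,210)]: print(t['img'][p[1]-4:p[1]+4:2,p[0]].tolist())
E
```

```text
top [[-0.003, -0.981, 0.194], [-1.0, 0.006, 0.011], [-0.012, -0.194, -0.981]]
[398.8  90.6] [394, 81, 12, 18, 63] [ 0.888 -0.285  0.018]
[ 84.6 126.4] [47, 100, 61, 55, 1828] [0.753 0.91  0.018]
[459.5 169. ] [434, 146, 49, 44, 404] [ 0.577 -0.492  0.018]
[ 71.9 159.3] [66, 155, 15, 9, 75] [0.623 0.942 0.018]
[401.3 176.3] [396, 170, 12, 14, 91] [ 0.55  -0.279  0.018]
[418.  178.7] [412, 172, 12, 14, 108] [ 0.541 -0.339  0.018]
[301.  187.1] [295, 181, 13, 13, 126] [0.512 0.087 0.018]
[347.7 187.7] [342, 182, 12, 13, 125] [ 0.509 -0.082  0.018]
[399.5 192.7] [394, 187, 12, 13, 107] [ 0.489 -0.269  0.018]
[416.5 195.6] [411, 189, 12, 14, 109] [ 0.478 -0.33   0.018]
[397.7 210. ] [392, 203, 12, 15, 119] [ 0.426 -0.26   0.018]
[314.7 210.3] [309, 204, 12, 13, 128] [0.427 0.037 0.018]
[340.6 209.8] [335, 204, 12, 13, 131] [ 0.428 -0.056  0.018]
[356.6 211.3] [350, 205, 14, 13, 135] [ 0.422 -0.113  0.018]
[414.6 211.9] [409, 205, 13, 14, 103] [ 0.419 -0.32   0.018]
[290.1 211.4] [284, 206, 13, 12, 129] [0.423 0.126 0.018]
[610.2 317.9] [569, 235, 71, 165, 7601] [ 0.056 -0.956  0.018]
[ 35
[... 5748 characters left out ...]
9, 256, 18, 15, 231] [ 0.547 -0.336  0.018]
[218.5 262.9] [210, 256, 18, 15, 226] [ 0.555 -0.275  0.018]
[554.3 268. ] [521, 256, 80, 23, 508] [0.715 0.674 0.018]
[141.3 284.2] [115, 263, 59, 49, 702] [ 0.589 -0.492  0.018]
[625.2 366.1] [605, 320, 35, 80, 1954] [1.006 0.737 0.018]
[419.3 360. ] [414, 352, 13, 16, 56] [0.912 0.221 0.018]
[550.6 363.9] [539, 357, 24, 16, 79] [0.972 0.551 0.018]
[258.1 374.3] [251, 366, 12, 16, 26] [ 0.886 -0.191  0.018]
[221.  386.7] [201, 369, 29, 30, 263] [ 0.902 -0.285  0.018]
[526.1 383.2] [515, 376, 23, 16, 80] [1.008 0.47  0.018]
[[198, 114, 73], [173, 100, 65], [170, 98, 64], [83, 50, 33]]
[[183, 106, 67], [198, 114, 73], [188, 108, 70], [162, 95, 63]]
```

View pics/topc.png

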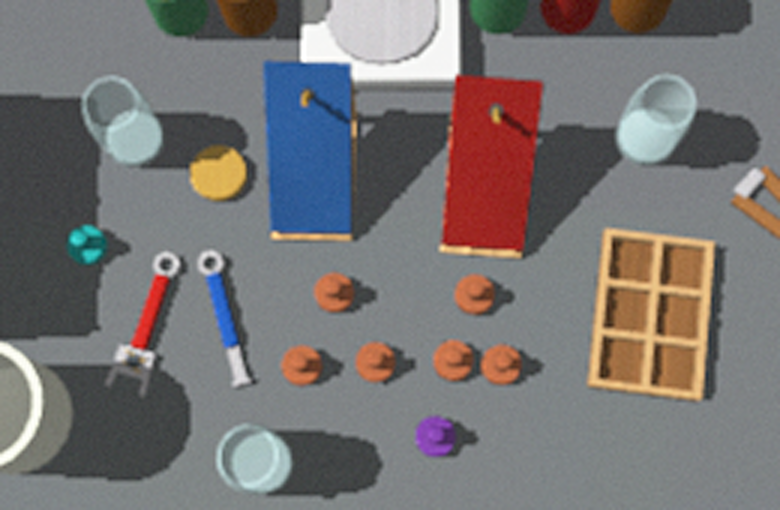

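View pics/scenec.png

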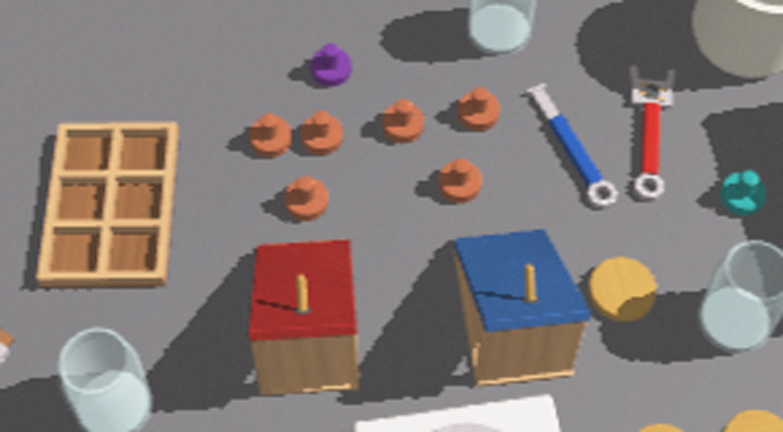

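The two views agree to within a few millimetres on six weights: (.427,.125), (.430,.037), (.432,-.057), (.427,-.114), (.516,.087) and (.513,-.083). Next I square the tool to the world axes and move it to a viewing height.

```bash
python3 -m pendant '[[1,[-0.79,-0.53,-0.5],-0.1],[1,[-0.79,-0.53,-0.5],-0.1],[1,[-0.79,-0.53,-0.5],-0.1],[1,[-0.79,-0.53,-0.5],-0.1],[1,[-0.79,-0.53,-0.5],-0.1]]'
python3 -m pendant '[[1,[-1,-1,0],0],[1,[-1,-1,0],0],[1,[-1,-1,0],0],[1,[-1,-1,0],0]]'
python3 -m pendant '[[1,[-0.3,-1,0],0],[1,[-0.3,-1,0],0],[1,[-0.3,-1,0],0]]'
python3 -m pendant '[[1,[0,-1,0],0],[1,[0,-1,0],0],[1,[0,-1,0],0]]'
python3 -m pendant '[[1,[0,-1,0],0],[1,[0,-1,0],0],[1,[0,-1,0],0],[1,[0,-1,0],0],[1,[0,-1,0],0],[1,[0,-1,0],0]]'
python3 - <<'E'
from h import *
f=grab('wrist');save(f,'w1');s=manip.state();print(np.round(s['tool_pos'],4),np.round(s['tool_rot'],4),f['eye'].round(3))
E
```

```text
time: 0.75
tool_pos: [0.2641, 0.5044, 0.2577]
tool_rot: [0.0, 0.001, 1.0, 0.0]
contact_force: [-0.8, 0.6, -0.6]
gripper_width: 0.999
grasp_force: 0.0
time: 1.15
tool_pos: [0.385, 0.3825, 0.2558]
tool_rot: [-0.001, 0.001, 1.0, -0.001]
contact_force: [0.2, 0.1, 0.3]
gripper_width: 1.001
grasp_force: 0.0
time: 1.45
tool_pos: [0.4197, 0.2626, 0.2559]
tool_rot: [-0.001, 0.001, 1.0, -0.001]
contact_force: [0.9, 0.2, 0.4]
gripper_width: 1.0
grasp_force: 0.0
time: 1.75
tool_pos: [0.4191, 0.1424, 0.2561]
tool_rot: [-0.001, 0.001, 1.0, -0.0]
contact_force: [-0.7, 0.1, 0.3]
gripper_width: 0.998
grasp_force: 0.0
time: 2.35
tool_pos: [0.4196, 0.0257, 0.2569]
tool_rot: [-0.001, -0.001, 1.0, 0.0]
contact_force: [0.0, -0.3, 0.6]
gripper_width: 1.001
grasp_force: 0.0
[0.4196 0.0257 0.2571] [-4.e-04 -9.e-04  1.e+00  2.e-04] [0.334 0.026 0.434]
```

View pics/w1.png

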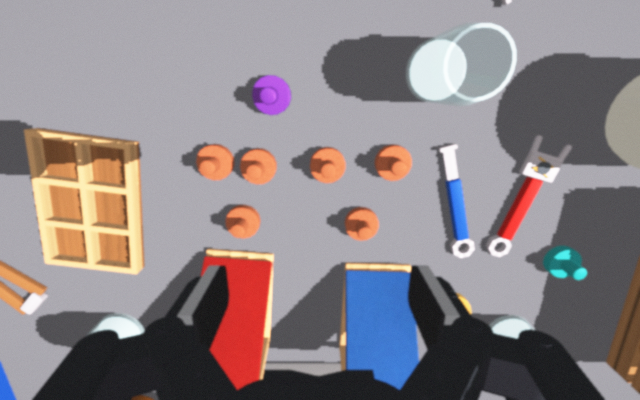

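The wrist view shows everything. Weights sit in rows at about y=163 and y=222, the rack is at (88,205), the far lifter at (455,200) and the opener at (517,205). Next: precise positions from several views.

```bash
cat > meas.py <<'E'
from h import *
from scipy.optimize import least_squares
W=[(.427,.125),(.430,.037),(.432,-.057),(.427,-.114),(.516,.087),(.513,-.083)]
def wblobs(f,W,z=.018):
    h=cv2.cvtColor(f['img'],cv2.COLOR_RGB2HSV); m=cv2.inRange(h,(5,125,60),(13,230,255))
    n,l,st,c=cv2.connectedComponentsWithStats(m); out=[]
    for w in W:
        p=proj(f,(*w,z)); i=1+np.argmin(np.linalg.norm(c[1:]-p,axis=1)); out.append((c[i],st[i][4],np.linalg.norm(c[i]-p)))
    return out
def rackfit(f,p0=(.487,-.297,-.15)):
    # pocket openings = dark holes in the pale rim, seen in the plane of the rim
    g=cv2.cvtColor(f['img'],cv2.COLOR_RGB2HSV); pts=[]
    M=np.array([proj(f,(p0[0]+dx,p0[1]+dy,.022)) for dx in(-.12,.12) for dy in(-.12,.12)]).astype(np.float32)
    return g,M
E
python3 - <<'E'
from meas import *
fs=[grab('top'),grab('scene'),grab('wrist')]
B=[wblobs(f,W) for f in fs]
for i in range(6):
    x,e=tri([ray(f,*B[k][i][0]) for k,f in enumerate(fs)]); print(i,x.round(4),np.round(e,4),[b[i][1] for b in B], plane(fs[2],*B[2][i][0],.02).round(4))
f=fs[2]
print('rack px',f['img'][205,25:150:3].tolist())
c=cv2.resize(f['img'][120:285,15:155],None,fx=3.5,fy=3.5,interpolation=cv2.INTER_CUBIC);cv2.imwrite('pics/rackc.png',c[:,:,::-1])
E
```

```text
0 [0.4244 0.1234 0.0081] [0.0057 0.0026 0.0032] [np.int32(72), np.int32(169), np.int32(964)] [0.4218 0.1239 0.02  ]
1 [0.428  0.0376 0.0079] [0.0001 0.0004 0.0003] [np.int32(126), np.int32(166), np.int32(937)] [0.4252 0.0376 0.02  ]
2 [ 0.4334 -0.0455  0.0144] [0.0215 0.0115 0.0111] [np.int32(11), np.int32(172), np.int32(963)] [ 0.4266 -0.054   0.02  ]
3 [ 0.4243 -0.114   0.0071] [0.0003 0.0005 0.0007] [np.int32(132), np.int32(180), np.int32(1010)] [ 0.4212 -0.1104  0.02  ]
4 [0.5127 0.0925 0.0048] [0.0088 0.0046 0.0048] [np.int32(2), np.int32(182), np.int32(810)] [0.5092 0.0865 0.02  ]
5 [ 0.5114 -0.0837  0.0072] [0.0001 0.     0.0001] [np.int32(124), np.int32(183), np.int32(841)] [ 0.506  -0.0804  0.02  ]
rack px [[171, 168, 176], [172, 171, 177], [170, 168, 175], [164, 159, 162], [251, 230, 169], [254, 241, 185], [251, 230, 167], [249, 222, 160], [248, 222, 159], [235, 180, 119], [212, 141, 86], [210, 139, 85], [221, 151, 91], [218, 145, 87], [219, 148, 89], [216, 144, 87], [218, 146, 88], [227, 154, 92], [208, 140, 85], [243, 205, 143], [254, 238, 182], [252, 231, 169], [249, 222, 158], [248, 219, 156], [226, 157, 96], [223, 151, 90], [213, 143, 85], [201, 132, 77], [211, 142, 84], [214, 141, 82], [211, 142, 85], [214, 141, 83], [200, 133, 80], [161, 103, 61], [224, 174, 118], [254, 240, 184], [253, 234, 175], [248, 221, 157], [241, 198, 135], [188, 159, 144], [170, 170, 177], [172, 169, 177]]
```

View pics/rackc.png

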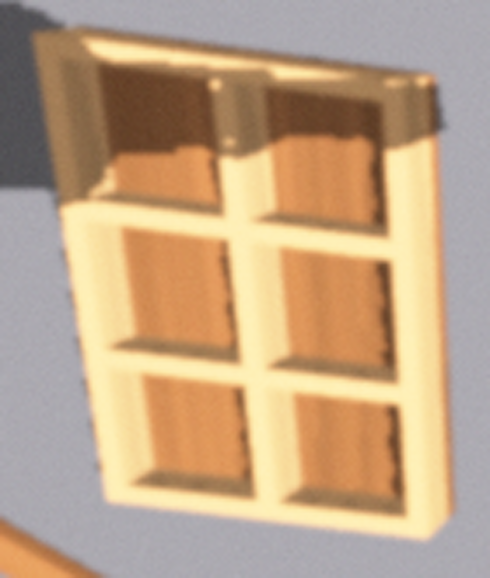

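```bash
cat > meas.py <<'E'
from h import *
def hsvmask(f,lo,hi): return cv2.inRange(cv2.cvtColor(f['img'],cv2.COLOR_RGB2HSV),np.array(lo),np.array(hi))
def comps(m,amin):
    cs,_=cv2.findContours(m,cv2.RETR_EXTERNAL,cv2.CHAIN_APPROX_NONE); return [c for c in cs if cv2.contourArea(c)>amin]
def weights(f,z=.018,amin=400):
    out=[]
    for c in comps(hsvmask(f,(3,125,60),(13,235,255)),amin):
        M=cv2.moments(c); u=M['m10']/M['m00'];v=M['m01']/M['m00']; p=plane(f,u,v,z)
        P=np.array([plane(f,*q[0],.008)[:2] for q in c],np.float32); (cx,cy),r=cv2.minEnclosingCircle(P)
        out.append((round(u,1),round(v,1),p.round(4).tolist(),'enc',round(cx,4),round(cy,4),'d',round(2*r,4)))
    return out
def rack(f,z=.022):
    m=cv2.morphologyEx(hsvmask(f,(5,60,40),(28,255,255)),cv2.MORPH_OPEN,np.ones((3,3)))
    out=[]
    for c in comps(m,3000):
        P=np.array([plane(f,*q[0],z)[:2] for q in c],np.float32); out.append(cv2.minAreaRect(P))
    return out
E
python3 -m pendant '[[1,[-1,-0.2,0],0],[1,[-1,-0.2,0],0],[1,[-1,-0.2,0],0],[1,[-1,-0.2,0],0],[1,[-1,-0.2,0],0]]'
python3 - <<'E'
from meas import *
f=grab('wrist');save(f,'w2');print(np.round(manip.state()['tool_pos'],4))
for w in weights(f):print(w)
E
python3 -m pendant '[[1,[-0.28,-1,0],0],[1,[-0.28,-1,0],0],[1,[-0.28,-1,0],0]]'
python3 -m pendant '[[1,[0,-1,0],0],[1,[0,-1,0],0],[1,[0,-1,0],0]]'
python3 -m pendant '[[1,[0,-0.5,0],0],[1,[0,-0.5,0],0],[1,[0,-0.5,0],0],[1,[0,-0.5,0],0]]'
python3 - <<'E'
from meas import *
f=grab('wrist');save(f,'w3');print(np.round(manip.state()['tool_pos'],4))
print(rack(f))
for w in weights(f):print(w)
i=np.vstack([cv2.imread('pics/w2.png')[:260],cv2.imread('pics/w3.png')[:260]]);cv2.imwrite('pics/w23.png',i)
E
```

```text
time: 3.05
tool_pos: [0.5395, 0.0008, 0.2571]
tool_rot: [-0.001, -0.0, 1.0, 0.0]
contact_force: [-0.7, -0.3, -0.3]
gripper_width: 1.001
grasp_force: 0.0
[0.5392 0.0008 0.2573]
(114.3, 166.6, [0.5482, -0.2703, 0.018], 'enc', 0.5511, -0.2771, 'd', 0.0616)
(66.2, 158.2, [0.5369, -0.3315, 0.018], 'enc', 0.5423, -0.339, 'd', 0.0618)
(384.1, 139.5, [0.5125, 0.0863, 0.018], 'enc', 0.5141, 0.0885, 'd', 0.0484)
(254.2, 137.0, [0.5092, -0.0817, 0.018], 'enc', 0.5114, -0.0835, 'd', 0.0494)
(113.4, 121.0, [0.4891, -0.2592, 0.018], 'enc', 0.4889, -0.2674, 'd', 0.0627)
(60.2, 113.4, [0.4798, -0.3243, 0.018], 'enc', 0.4809, -0.3308, 'd', 0.062)
(271.7, 70.3, [0.4295, -0.0552, 0.018], 'enc', 0.4292, -0.0564, 'd', 0.0485)
(348.3, 68.5, [0.4275, 0.0374, 0.018], 'enc', 0.4274, 0.0381, 'd', 0.0477)
(420.5, 65.7, [0.4244, 0.1241, 0.018], 'enc', 0.4247, 0.1271, 'd', 0.0496)
(224.4, 65.4, [0.424, -0.1118, 0.018], 'enc', 0.4238, -0.1145, 'd', 0.0498)
(109.9, 67.9, [0.4268, -0.2502, 0.018], 'enc', 0.4273, -0.2586, 'd', 0.0639)
(51.0, 59.5, [0.4175, -0.3187, 0.018], 'enc', 0.4182, -0.3247, 'd', 0.061)
time: 3
[... 1242 characters left out ...]
d', 0.0626)
(485.7, 110.2, [0.5099, -0.0871, 0.018], 'enc', 0.5108, -0.0817, 'd', 0.0536)
(347.5, 92.1, [0.4883, -0.2617, 0.018], 'enc', 0.4883, -0.2636, 'd', 0.0704)
(310.0, 86.5, [0.4819, -0.308, 0.018], 'enc', 0.4822, -0.3122, 'd', 0.0551)
(287.8, 81.0, [0.4755, -0.3351, 0.018], 'enc', 0.4788, -0.3356, 'd', 0.0594)
(520.6, 39.8, [0.4301, -0.0599, 0.018], 'enc', 0.4294, -0.0527, 'd', 0.0574)
(600.7, 37.8, [0.4281, 0.0339, 0.018], 'enc', 0.4252, 0.0445, 'd', 0.0688)
(472.9, 34.7, [0.4248, -0.1168, 0.018], 'enc', 0.4232, -0.1126, 'd', 0.0533)
(357.2, 36.2, [0.4264, -0.2522, 0.018], 'enc', 0.4259, -0.2545, 'd', 0.0703)
(301.0, 28.9, [0.4188, -0.318, 0.018], 'enc', 0.4174, -0.318, 'd', 0.0704)
```

View pics/w23.png

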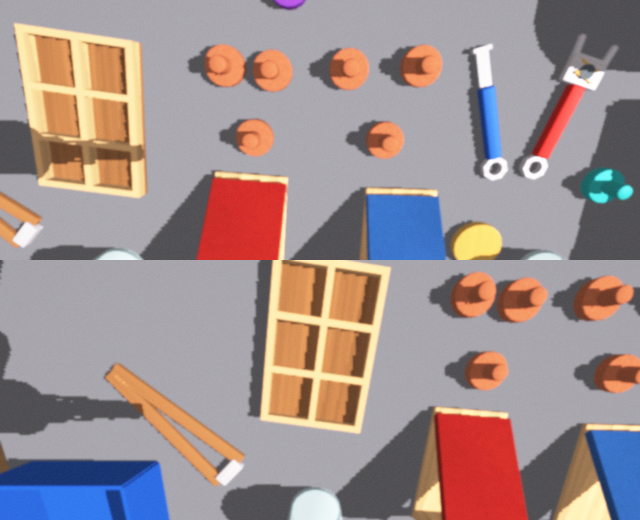

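The rack fits at centre (.4846,-.2960) and angle -7.9°, measuring 195×134 mm against 194×132 in the text, so the rim height holds. Weights triangulate across the wrist views. I'll start with the weight at (.510,-.083).

```bash
cat > look.py <<'E'
from meas import *
import sys
# current weight candidates near given xy; prints correction in pendant units (tool axes = -X,+Y,-Z)
f=grab('wrist');p=np.array(manip.state()['tool_pos']);print('tcp',p.round(4))
t=np.array([float(a) for a in sys.argv[1:3]])
for w in weights(f,.0115,300):
    q=np.array(w[2]); 
    if np.linalg.norm(q[:2]-t)<.05: print(w, 'shift mm',((q-p)[:2]*1000).round(1),'units dx,dy',(-(q-p)[0]/.12).round(3),((q-p)[1]/.12).round(3),'dz to .018',((p[2]-.018)/.12).round(3))
save(f,'last')
E
python3 -m pendant '[[0.5,[0.525,0.9,0.5],0],[0.5,[0.525,0.9,0.5],0],[0.5,[0.525,0.9,0.5],0],[0.5,[0.525,0.9,0.5],0]]' | head -2
python3 -m pendant '[[0.5,[0,0.89,0.57],0],[0.5,[0,0.89,0.57],0],[0.5,[0,0.89,0.57],0],[0.5,[0,0.89,0.57],0],[0.5,[0,0.89,0.57],0]]' | head -2
python3 look.py .51 -.083
```

```text
time: 4.55
tool_pos: [0.5062, -0.1857, 0.1929]
time: 5.05
tool_pos: [0.5108, -0.0845, 0.13]
tcp [ 0.5113 -0.0853  0.1307]
(319.5, 184.3, [0.5098, -0.0831, 0.0115], 'enc', 0.5114, -0.0831, 'd', 0.0489) shift mm [-1.5  2.2] units dx,dy 0.013 0.018 dz to .018 0.939
```

View pics/last.png

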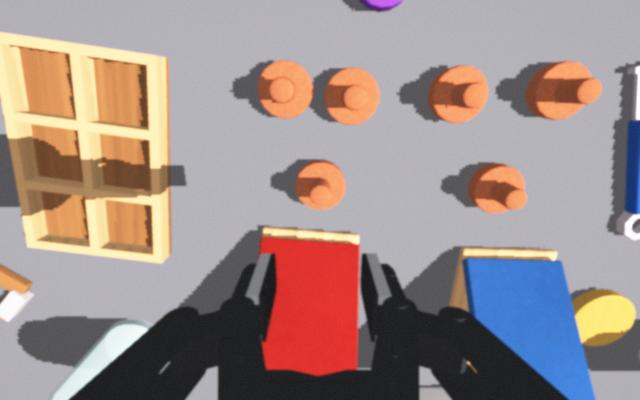

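The weight sits at (320,184), centred between the fingers and within 2 mm of the TCP. I'll grasp it.

```bash
python3 -m pendant '[[0.5,[0,0.018,0.4],0],[0.5,[0,0.018,0.75],0],[0.5,[0,0.018,0.89],0],[0.5,[0,0.018,0.94],0],[0.5,[0,0.018,0.94],0],[0,[0,0.018,0.94],0],[0,[0,0.018,0.94],0],[0,[0,0.018,0.94],0],[0,[0,0.018,0.94],0],[0,[0,0.018,0.94],0]]'
python3 -m pendant '[[0,[0,0,0],0],[0,[0,0,-0.15],0],[0,[0,0,-0.5],0],[0,[0,0,-0.6],0],[0,[0,0,-0.6],0]]'
python3 - <<'E'
from meas import *
p=manip.state()['tool_pos']
c=np.array([.4846,-.2960]);a=np.deg2rad(-7.9);ux=np.array([np.cos(a),np.sin(a)]);uy=np.array([-ux[1],ux[0]])
for y in(.031,-.031):
    for x in (-.062,0,.062):
        q=c+x*ux+y*uy;d=q-p[:2];print(x,y,q.round(4),'units',(-d[0]/.12).round(3),(d[1]/.12).round(3))
f=grab('wrist');save(f,'hold')
E
```

```text
time: 6.1
tool_pos: [0.5104, -0.0828, 0.0167]
tool_rot: [0.0, 0.0, 1.0, -0.0]
contact_force: [-0.7, -0.1, -0.1]
gripper_width: -0.0
grasp_force: 0.0
time: 6.6
tool_pos: [0.5123, -0.0834, 0.0912]
tool_rot: [0.003, 0.0, 1.0, -0.001]
contact_force: [-0.6, -0.3, -0.2]
gripper_width: -0.002
grasp_force: 0.0
-0.062 0.031 [ 0.4274 -0.2568] units 0.707 -1.445
0 0.031 [ 0.4889 -0.2653] units 0.195 -1.516
0.062 0.031 [ 0.5503 -0.2738] units -0.316 -1.587
-0.062 -0.031 [ 0.4189 -0.3182] units 0.778 -1.957
0 -0.031 [ 0.4803 -0.3267] units 0.266 -2.028
0.062 -0.031 [ 0.5418 -0.3352] units -0.245 -2.099
```

View pics/hold.png

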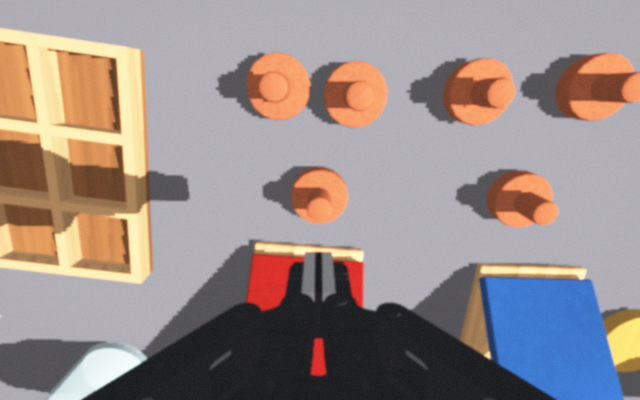

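The grasp missed: the fingers shut fully (opening 0, no force). The weight still shows at (320,195), and the fingertips at row 252 sit lower in the picture than they should. I'll check the geometry numerically.

```bash
python3 - <<'E'
from meas import *
fs=[grab(n) for n in('top','scene','wrist')]
s=manip.state();print(np.round(s['tool_pos'],4),np.round(s['joint_pos'],3))
f=fs[2];print('TCP px wrist',proj(f,s['tool_pos']).round(1),'T',np.round(f['tool_from_camera'],4).tolist())
for z in (0,.019,.03):
  pr=[proj(g,np.array(s['tool_pos'])+[0,0,z]).round(1).tolist() for g in fs];print(z,pr)
for g in fs:
    for w in weights(g,.0115,60):
        if np.linalg.norm(np.array(w[2])[:2]-[.511,-.083])<.04: print(g['name'],w)
# crops: scene around tcp; wrist around fingertips
u,v=proj(fs[1],s['tool_pos']).astype(int);a=cv2.resize(fs[1]['img'][v-50:v+50,u-60:u+60],(480,400),interpolation=cv2.INTER_CUBIC)
cv2.circle(a,(240,200),3,(0,255,0),1)
b=f['img'][150:280,250:390].copy();q=proj(f,s['tool_pos']);b=cv2.resize(b,None,fx=400/130,fy=400/130);cv2.circle(b,(int((q[0]-250)*400/130),int((q[1]-150)*400/130)),4,(0,255,0),1)
i=np.hstack([a,b[:, :310]]);cv2.imwrite('pics/dbg.png',i[:,:,::-1]);print(i.shape)
E
```

```text
[ 0.5088 -0.0823  0.0862] [-0.305 -0.112  1.966  0.     1.291 -1.875]
TCP px wrist [318.  239.1] T [[-0.0002, -0.9446, -0.3283, 0.086], [1.0, -0.0001, -0.0004, 0.0002], [0.0004, -0.3283, 0.9446, -0.1766], [0.0, 0.0, 0.0, 1.0]]
0 [[348.8, 183.5], [282.2, 228.5], [318.0, 239.1]]
0.019 [[349.2, 182.2], [281.8, 225.0], [318.0, 254.0]]
0.03 [[349.4, 181.5], [281.7, 222.9], [318.0, 264.1]]
scene (283.0, 243.1, [0.5139, -0.0838, 0.0115], 'enc', 0.5115, -0.0828, 'd', 0.0506)
wrist (317.2, 201.1, [0.5097, -0.083, 0.0115], 'enc', 0.5117, -0.0831, 'd', 0.0503)
(400, 790, 3)
```

View pics/dbg.png

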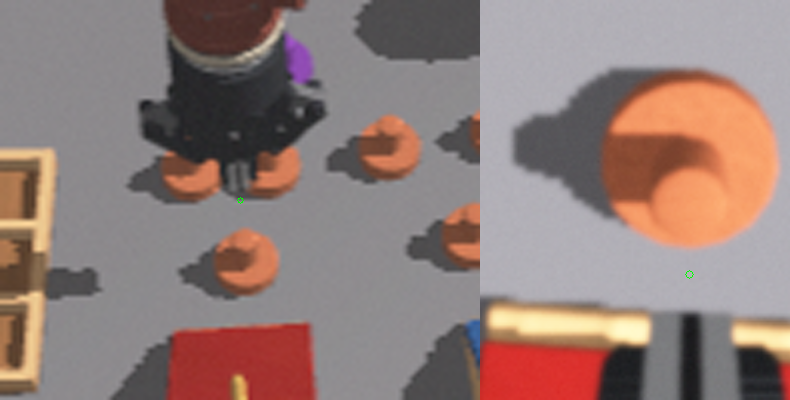

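Both cameras agree that the shut fingertips end about 15 mm above the reported TCP, so the fingers closed too high. The knob top measures about 40–43 mm. I'll open and go lower in two stages, checking the force.

```bash
python3 -m pendant '[[0.5,[0,0,0],0],[0.5,[0,0,0],0],[0.5,[0,0,0],0],[0.5,[0,0,0],0]]' | head -2
python3 -m pendant '[[0.5,[-0.01,0,0.35],0],[0.5,[-0.01,0,0.55],0],[0.5,[-0.01,0,0.6],0],[0.5,[-0.01,0,0.6],0],[0.5,[-0.01,0,0.64],0],[0.5,[-0.01,0,0.64],0]]'
```

```text
time: 7.2
tool_pos: [0.51, -0.0827, 0.088]
time: 7.8
tool_pos: [0.5124, -0.0831, 0.0126]
tool_rot: [0.001, 0.0, 1.0, -0.0]
contact_force: [0.3, 0.4, 0.4]
gripper_width: 0.501
grasp_force: 0.0
```

```bash
python3 -m pendant '[[0.5,[0.01,0,0.03],0],[0.5,[0.01,0,0.06],0],[0.5,[0.01,0,0.06],0]]'
python3 -m pendant '[[0,[0,0,0],0],[0,[0,0,0],0],[0,[0,0,0],0],[0,[0,0,0],0],[0,[0,0,0],0],[0,[0,0,0],0]]'
python3 -m pendant '[[0,[0,0,-0.1],0],[0,[0,0,-0.3],0],[0,[0,0,-0.6],0],[0,[0,0,-0.6],0]]'
```

```text
time: 8.1
tool_pos: [0.5098, -0.0827, 0.004]
tool_rot: [-0.0, 0.0, 1.0, 0.0]
contact_force: [0.3, 0.1, -0.8]
gripper_width: 0.5
grasp_force: 0.0
time: 8.7
tool_pos: [0.5105, -0.0829, 0.0047]
tool_rot: [0.0, 0.0, 1.0, -0.0]
contact_force: [-1.2, -0.2, 3.7]
gripper_width: 0.19
grasp_force: 58.7
time: 9.1
tool_pos: [0.514, -0.0839, 0.0822]
tool_rot: [0.005, 0.0, 1.0, -0.001]
contact_force: [1.2, -0.7, 0.8]
gripper_width: 0.187
grasp_force: 58.7
```

Gripped at 58.7 N. Carrying it to the pocket at (.5503,-.2738).

```bash
python3 -m pendant '[[0,[0,-0.3,0],0],[0,[0,-0.6,0],0],[0,[0,-0.85,0],0],[0,[0,-1,0],0],[0,[0,-1,0],0]]' | head -2
python3 -m pendant '[[0,[-0.1,-0.2,0],0],[0,[-0.25,-0.45,0],0],[0,[-0.332,-0.59,0],0],[0,[-0.332,-0.59,0],0],[0,[-0.332,-0.59,0],0],[0,[-0.332,-0.59,0],0]]' | head -2
python3 - <<'E'
from meas import *
f=grab('wrist');p=np.array(manip.state()['tool_pos']);print(p.round(4));save(f,'carry')
q=np.array([.5503,-.2738]);print('units',((p[0]-q[0])/.12).round(3),((q[1]-p[1])/.12).round(3),'dz to .0107',((p[2]-.0107)/.12).round(3))
# disc in hand at z = p-.0047+.008
for w in weights(f,p[2]-.0047+.012,300):
    if np.linalg.norm(np.array(w[2])[:2]-p[:2])<.05: print(w)
print(rack(f))
E
```

```text
time: 9.6
tool_pos: [0.5098, -0.2043, 0.076]
time: 10.2
tool_pos: [0.5493, -0.2719, 0.0757]
[ 0.5494 -0.272   0.0759]
units -0.008 -0.015 dz to .0107 0.543
(317.8, 227.5, [0.5379, -0.272, 0.0832], 'enc', 0.5768, -0.2758, 'd', 0.1095)
[((0.6197987198829651, -0.11003333330154419), (0.09678936004638672, 0.13275569677352905), 85.04801177978516), ((0.592570424079895, -0.47039446234703064), (0.14953173696994781, 0.06738455593585968), 50.61808776855469), ((0.43138501048088074, -0.10185189545154572), (0.04447731748223305, 0.0924954041838646), 0.02586321532726288), ((0.5097423791885376, -0.298410028219223), (0.1363609880208969, 0.21831296384334564), 83.32514953613281)]
```

View pics/carry.png

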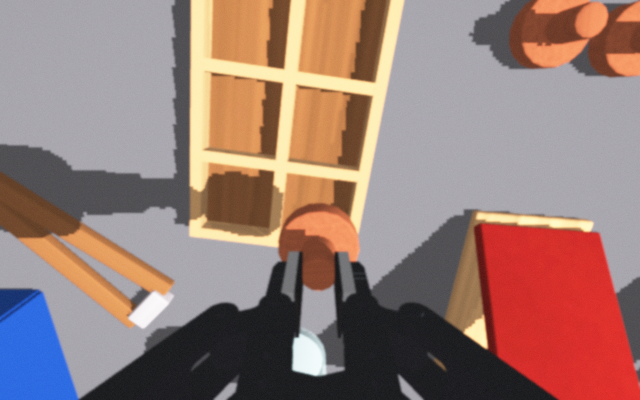

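The disc hangs level, its robot-side underside rim at row 204 as predicted, and sits over the lower right pocket. Lowering it slowly.

```bash
python3 -m pendant '[[0,[0,-0.015,0.25],0],[0,[0,-0.015,0.38],0],[0,[0,-0.015,0.42],0],[0,[0,-0.015,0.45],0],[0,[0,-0.015,0.48],0],[0,[0,-0.015,0.5],0],[0,[0,-0.015,0.52],0],[0,[0,-0.015,0.52],0]]'
```

```text
time: 11.05
tool_pos: [0.55, -0.2755, 0.014]
tool_rot: [0.0, 0.0, 1.0, -0.0]
contact_force: [0.1, -0.6, -1.6]
gripper_width: 0.19
grasp_force: 58.8
```

Already 12 mm below the rim with no contact. Setting it down, then releasing.

```bash
python3 -m pendant '[[0,[0,0,0.01],0],[0,[0,0,0.02],0],[0,[0,0,0.03],0],[0,[0,0,0.03],0]]'
python3 -m pendant '[[0.4,[0,0,0],0],[0.4,[0,0,0],0],[0.4,[0,0,0],0],[0.4,[0,0,-0.3],0],[0.4,[0,0,-0.6],0],[0.4,[0,0,-0.9],0],[0.4,[0,0,-0.9],0],[0.4,[0,0,-0.9],0]]'
python3 - <<'E'
from meas import *
f=grab('wrist');save(f,'after1');print(np.round(manip.state()['tool_pos'],4))
for w in weights(f,.0175,300):print(w)
g=grab('scene')
for w in weights(g,.0115,60):
    if .35<w[2][0]<.6 and abs(w[2][1])<.4:print(w)
E
```

```text
time: 11.45
tool_pos: [0.55, -0.2755, 0.0108]
tool_rot: [0.0, 0.0, 1.0, -0.0]
contact_force: [-1.0, 0.3, 1.7]
gripper_width: 0.187
grasp_force: 59.2
time: 12.25
tool_pos: [0.5506, -0.2758, 0.1196]
tool_rot: [0.001, 0.0, 1.0, -0.001]
contact_force: [-0.5, 0.4, 0.1]
gripper_width: 0.399
grasp_force: 0.0
[ 0.5495 -0.2752  0.1177]
(320.6, 188.6, [0.5491, -0.2736, 0.0175], 'enc', 0.5516, -0.2725, 'd', 0.0695)
(272.7, 183.2, [0.5439, -0.3172, 0.0175], 'enc', 0.5456, -0.3223, 'd', 0.0532)
(242.6, 174.9, [0.5361, -0.3439, 0.0175], 'enc', 0.5412, -0.3455, 'd', 0.0527)
(60.3, 187.1, [0.5475, -0.5114, 0.0175], 'enc', 0.5661, -0.4824, 'd', 0.1993)
(335.8, 120.1, [0.4882, -0.2608, 0.0175], 'enc', 0.4893, -0.2646, 'd', 0.0729)
(259.8, 107.8, [0.4781, -0.3248, 0.0175], 'enc', 0.4804, -0.3263, 'd', 0.071)
(558.9, 39.7, [0.4269, -0.0866, 0.0175], 'enc', 0.4259, -0.077, 'd', 0.1256)
(348.5, 38.9, [0.4262, -0.2519, 0.0175], 'enc', 0.4267, -0.2555, 'd', 0.0732)
(288.7, 33.1, [0.422, -0.2988, 0.0175], 'enc', 0.4216, -0.2988, 'd', 0.0518)
(254.7, 31.7, [0.421, -0.3253, 0.0175], 'enc', 0.4187, -0.3277, 'd', 0.0523)
(197.1, 263.0, [0.5423, -0.337, 0.0115], 'enc', 0.5403, -0.3362, 'd', 0.0591)
(218.7, 262.3, [0.5492, -0.2753, 0.0115], 'enc', 0.5482, -0.2753, 'd', 0.0572)
(198.6, 245.2, [0.4837, -0.3312, 0.0115], 'enc', 0.4776, -0.3291, 'd', 0.0548)
(220.0, 244.3, [0.4899, -0.2685, 0.0115], 'enc', 0.4863, -0.2664, 'd', 0.0598)
(339.8, 236.5, [0.5165, 0.0869, 0.0115], 'enc', 0.5144, 0.088, 'd', 0.054)
(269.9, 219.9, [0.4271, -0.1138, 0.0115], 'enc', 0.4232, -0.1148, 'd', 0.0554)
(288.6, 219.1, [0.4328, -0.0568, 0.0115], 'enc', 0.4285, -0.0561, 'd', 0.0559)
(318.8, 214.6, [0.4302, 0.0369, 0.0115], 'enc', 0.4263, 0.0366, 'd', 0.0544)
(346.8, 210.3, [0.4274, 0.1254, 0.0115], 'enc', 0.4238, 0.1253, 'd', 0.0551)
```

Set down with about 3 N on the floor of the pocket. The others are where they were. Next, the weight at (.4235,-.1135).

```bash
cat >> look.py <<'E'
print('dz to .005',((p[2]-.005)/.12).round(3))
E
python3 -m pendant '[[0.45,[0.2,0.25,0],0],[0.45,[0.4,0.5,0],0],[0.45,[0.6,0.7,0],0],[0.45,[0.6,0.7,0],0]]' | head -2
python3 -m pendant '[[0.45,[0.2,0.25,0],0],[0.45,[0.4,0.5,0],0],[0.45,[0.45,0.65,0],0],[0.45,[0.45,0.65,0],0],[0.45,[0.45,0.65,0],0],[0.45,[0.45,0.65,0],0]]' | head -2
python3 look.py .4235 -.1135
```

```text
time: 12.75
tool_pos: [0.4741, -0.1879, 0.1147]
time: 13.35
tool_pos: [0.4244, -0.1141, 0.1181]
tcp [ 0.4244 -0.1141  0.1182]
(318.8, 187.8, [0.4231, -0.1134, 0.0115], 'enc', 0.4248, -0.1136, 'd', 0.0501) shift mm [-1.3  0.7] units dx,dy 0.011 0.006 dz to .018 0.835
dz to .005 0.943
```

```bash
cat > carry.py <<'E'
from meas import *
import sys
p=np.array(manip.state()['tool_pos']);q=np.array([float(a) for a in sys.argv[1:3]]);s=manip.state()
print(p.round(4),'w',round(float(s['gripper_width']),3),'F',round(float(s['grasp_force']),1),'units',((p[0]-q[0])/.12).round(3),((q[1]-p[1])/.12).round(3),'dz to .011',((p[2]-.011)/.12).round(3))
E
python3 -m pendant '[[0.45,[0,0.005,0.4],0],[0.45,[0,0.005,0.75],0],[0.45,[0,0.005,0.9],0],[0.45,[0,0.005,0.943],0],[0.45,[0,0.005,0.943],0],[0,[0,0.005,0.943],0],[0,[0,0.005,0.943],0],[0,[0,0.005,0.943],0],[0,[0,0.005,0.943],0],[0,[0,0.005,0.943],0]]'
python3 -m pendant '[[0,[0,0,0],0],[0,[0,0,-0.1],0],[0,[0,0,-0.3],0],[0,[0,0,-0.55],0],[0,[0,0,-0.6],0],[0,[0,0,-0.6],0]]' | tail -2
python3 -m pendant '[[0,[0,-0.3,0],0],[0,[0,-0.6,0],0],[0,[0,-0.85,0],0],[0,[0,-1,0],0],[0,[0,-1,0],0]]' | head -2
python3 -m pendant '[[0,[0.046,-0.3,0],0],[0,[0.046,-0.55,0],0],[0,[0.046,-0.7,0],0],[0,[0.046,-0.706,0],0],[0,[0.046,-0.706,0],0],[0,[0.046,-0.706,0],0],[0,[0.046,-0.706,0],0]]' | head -2
python3 carry.py .4189 -.3182
```

```text
time: 14.4
tool_pos: [0.4257, -0.1136, 0.0072]
tool_rot: [0.002, 0.0, 1.0, -0.001]
contact_force: [-0.9, -0.6, 6.2]
gripper_width: 0.174
grasp_force: 58.8
gripper_width: 0.173
grasp_force: 58.6
time: 15.5
tool_pos: [0.4227, -0.2338, 0.0753]
time: 16.2
tool_pos: [0.4184, -0.3162, 0.0769]
[ 0.4184 -0.3162  0.0769] w 0.173 F 58.9 units -0.004 -0.017 dz to .011 0.549
```

```bash
python3 -m pendant '[[0,[-0.004,-0.015,0.25],0],[0,[-0.004,-0.015,0.38],0],[0,[-0.004,-0.015,0.42],0],[0,[-0.004,-0.015,0.45],0],[0,[-0.004,-0.015,0.48],0],[0,[-0.004,-0.015,0.5],0],[0,[-0.004,-0.015,0.5],0]]' | head -4
python3 -m pendant '[[0,[0,0,0.01],0],[0,[0,0,0.02],0],[0,[0,0,0.03],0],[0,[0,0,0.03],0]]'
```

```text
time: 16.9
tool_pos: [0.4189, -0.3194, 0.0174]
tool_rot: [0.0, 0.0, 1.0, -0.0]
contact_force: [0.8, 0.2, -1.4]
time: 17.3
tool_pos: [0.4188, -0.3192, 0.0134]
tool_rot: [-0.0, 0.0, 1.0, 0.0]
contact_force: [0.1, 0.8, -0.9]
gripper_width: 0.174
grasp_force: 58.9
```

```bash
python3 -m pendant '[[0,[0,0,0.01],0],[0,[0,0,0.02],0],[0,[0,0,0.02],0]]' | head -4
python3 -m pendant '[[0.4,[0,0,0],0],[0.4,[0,0,0],0],[0.4,[0,0,0],0],[0.4,[0,0,-0.3],0],[0.45,[0,0,-0.6],0],[0.45,[0,0,-0.89],0],[0.45,[0,0.3,-0.89],0],[0.45,[0,0.6,-0.89],0],[0.45,[0,0.9,-0.89],0],[0.45,[0,0.95,-0.89],0]]' | head -2
python3 -m pendant '[[0.45,[-0.086,0.3,0],0],[0.45,[-0.086,0.6,0],0],[0.45,[-0.086,0.9,0],0],[0.45,[-0.086,0.95,0],0]]' | head -2
python3 -m pendant '[[0.45,[0,0.29,0],0],[0.45,[0,0.29,0],0],[0.45,[0,0.29,0],0],[0.45,[0,0.29,0],0],[0.45,[0,0.29,0],0]]' | head -2
python3 look.py .4291 -.056
```

```text
time: 17.6
tool_pos: [0.419, -0.3193, 0.0132]
tool_rot: [-0.0, 0.0, 1.0, 0.0]
contact_force: [-5.0, 5.1, 12.3]
time: 18.6
tool_pos: [0.4185, -0.2024, 0.1174]
time: 19.0
tool_pos: [0.4291, -0.0891, 0.1176]
time: 19.5
tool_pos: [0.4294, -0.0575, 0.1179]
tcp [ 0.4294 -0.0574  0.118 ]
(319.9, 188.4, [0.4287, -0.0558, 0.0115], 'enc', 0.4303, -0.0559, 'd', 0.0497) shift mm [-0.7  1.6] units dx,dy 0.006 0.013 dz to .018 0.833
dz to .005 0.941
```

```bash
python3 -m pendant '[[0.45,[-0.004,0.012,0.4],0],[0.45,[-0.004,0.012,0.75],0],[0.45,[-0.004,0.012,0.88],0],[0.45,[-0.004,0.012,0.92],0],[0.45,[-0.004,0.012,0.92],0],[0,[-0.004,0.012,0.92],0],[0,[-0.004,0.012,0.92],0],[0,[-0.004,0.012,0.92],0],[0,[-0.004,0.012,0.92],0],[0,[-0.004,0.012,0.92],0]]'
python3 -m pendant '[[0,[0,0,0],0],[0,[0,0,-0.1],0],[0,[0,0,-0.3],0],[0,[0,0,-0.55],0],[0,[0,0,-0.6],0],[0,[0,0,-0.6],0]]' | tail -2
python3 -m pendant '[[0,[0,-0.3,0],0],[0,[0,-0.6,0],0],[0,[0,-0.85,0],0],[0,[0,-1,0],0],[0,[0,-1,0],0]]' | head -2
python3 -m pendant '[[0,[0,-0.3,0],0],[0,[-0.2,-0.6,0],0],[0,[-0.4,-0.85,0],0],[0,[-0.419,-1,0],0],[0,[-0.419,-1,0],0]]' | head -2
python3 -m pendant '[[0,[0,-0.15,0],0],[0,[0,-0.257,0],0],[0,[0,-0.257,0],0],[0,[0,-0.257,0],0],[0,[0,-0.257,0],0]]' | head -2
python3 carry.py .4803 -.3267
```

```text
time: 20.55
tool_pos: [0.4322, -0.0557, 0.0102]
tool_rot: [0.003, 0.0, 1.0, -0.001]
contact_force: [-1.1, -0.8, 6.5]
gripper_width: 0.004
grasp_force: 3.3
gripper_width: 0.001
grasp_force: 0.0
time: 21.65
tool_pos: [0.4286, -0.1762, 0.078]
time: 22.15
tool_pos: [0.4796, -0.2956, 0.0784]
time: 22.65
tool_pos: [0.4797, -0.3253, 0.0795]
[ 0.4797 -0.3253  0.0795] w 0.004 F 0.0 units -0.005 -0.011 dz to .011 0.571
```

The pads slipped off the knob, which tapers: higher grips read narrower. I'll go back and grip deeper.

```bash
python3 -m pendant '[[0.45,[0,0.3,-0.32],0],[0.45,[0,0.6,-0.32],0],[0.45,[0,0.9,-0.32],0],[0.45,[0,0.95,-0.32],0]]' | head -2
python3 -m pendant '[[0.45,[0.2,0.3,0],0],[0.45,[0.414,0.6,0],0],[0.45,[0.414,0.9,0],0],[0.45,[0.414,0.95,0],0]]' | head -2
python3 -m pendant '[[0.45,[0,0.34,0],0],[0.45,[0,0.34,0],0],[0.45,[0,0.34,0],0],[0.45,[0,0.34,0],0],[0.45,[0,0.34,0],0]]' | head -2
sed -i 's/dz to .005/dz to .002/; s/p\[2\]-.005/p[2]-.002/' look.py
python3 look.py .4291 -.056
```

```text
time: 23.05
tool_pos: [0.4798, -0.2085, 0.1181]
time: 23.45
tool_pos: [0.4295, -0.0954, 0.1176]
time: 23.95
tool_pos: [0.4305, -0.058, 0.1179]
tcp [ 0.4305 -0.058   0.1179]
(320.5, 187.2, [0.4287, -0.0557, 0.0115], 'enc', 0.4304, -0.0559, 'd', 0.0496) shift mm [-1.8  2.3] units dx,dy 0.015 0.019 dz to .018 0.833
dz to .002 0.966
```

```bash
python3 -m pendant '[[0.45,[0,0.018,0.4],0],[0.45,[0,0.018,0.75],0],[0.45,[0,0.018,0.9],0],[0.45,[0,0.018,0.945],0],[0.45,[0,0.018,0.965],0],[0.45,[0,0.018,0.965],0],[0.45,[0,0.018,0.965],0]]' | head -4
python3 -m pendant '[[0,[0,0,0],0],[0,[0,0,0],0],[0,[0,0,0],0],[0,[0,0,0],0],[0,[0,0,0],0],[0,[0,0,0],0]]'
python3 -m pendant '[[0,[0,0,0],0],[0,[0,0,-0.1],0],[0,[0,0,-0.3],0],[0,[0,0,-0.55],0],[0,[0,0,-0.6],0],[0,[0,0,-0.6],0]]'
```

```text
time: 24.7
tool_pos: [0.4319, -0.0555, 0.0038]
tool_rot: [0.002, 0.0, 1.0, -0.0]
contact_force: [0.6, -0.3, 0.2]
time: 25.3
tool_pos: [0.4316, -0.0554, 0.0036]
tool_rot: [0.001, 0.0, 1.0, -0.001]
contact_force: [-0.7, -0.8, 5.5]
gripper_width: 0.194
grasp_force: 58.6
time: 25.9
tool_pos: [0.4313, -0.055, 0.0754]
tool_rot: [0.001, 0.0, 1.0, -0.0]
contact_force: [0.4, -0.4, -1.6]
gripper_width: 0.191
grasp_force: 58.7
```

```bash
python3 -m pendant '[[0,[0,-0.3,0],0],[0,[0,-0.6,0],0],[0,[0,-0.85,0],0],[0,[0,-1,0],0],[0,[0,-1,0],0]]' | head -2
python3 -m pendant '[[0,[0,-0.3,0],0],[0,[-0.2,-0.6,0],0],[0,[-0.4,-0.85,0],0],[0,[-0.414,-1,0],0],[0,[-0.414,-1,0],0]]' | head -2
python3 -m pendant '[[0,[0,-0.15,0],0],[0,[0,-0.264,0],0],[0,[0,-0.264,0],0],[0,[0,-0.264,0],0],[0,[0,-0.264,0],0]]' | head -2
python3 carry.py .4810 -.3267
```

```text
time: 26.4
tool_pos: [0.4291, -0.176, 0.0722]
time: 26.9
tool_pos: [0.4795, -0.2953, 0.0728]
time: 27.4
tool_pos: [0.4797, -0.326, 0.0741]
[ 0.4797 -0.326   0.0741] w 0.189 F 58.9 units -0.011 -0.006 dz to .011 0.526
```

```bash
python3 -m pendant '[[0,[-0.008,-0.006,0.25],0],[0,[-0.008,-0.006,0.36],0],[0,[-0.008,-0.006,0.4],0],[0,[-0.008,-0.006,0.44],0],[0,[-0.008,-0.006,0.47],0],[0,[-0.008,-0.006,0.495],0],[0,[-0.008,-0.006,0.495],0]]' | head -4
python3 -m pendant '[[0,[0,0,0.015],0],[0,[0,0,0.03],0],[0,[0,0,0.03],0]]' | head -4
python3 -m pendant '[[0,[0,0,0.005],0],[0,[0,0,0.01],0],[0,[0,0,0.01],0]]' | head -4
```

```text
time: 28.1
tool_pos: [0.4808, -0.3273, 0.0147]
tool_rot: [-0.0, 0.0, 1.0, 0.0]
contact_force: [0.3, -1.1, -0.7]
time: 28.4
tool_pos: [0.4807, -0.3272, 0.011]
tool_rot: [-0.0, 0.0, 1.0, 0.0]
contact_force: [0.1, -0.0, -1.2]
time: 28.7
tool_pos: [0.4808, -0.3273, 0.0099]
tool_rot: [-0.0, 0.0, 1.0, 0.0]
contact_force: [-0.8, -0.4, -0.5]
```

```bash
python3 -m pendant '[[0,[0,0,0.01],0],[0,[0,0,0.01],0],[0.4,[0,0,0.01],0],[0.4,[0,0,0.01],0],[0.4,[0,0,0.01],0],[0.4,[0,0,-0.3],0],[0.45,[0,0,-0.6],0],[0.45,[0,0,-0.9],0],[0.45,[0,0,-0.9],0]]' | head -4
python3 -m pendant '[[0.45,[0.2,0.3,0],0],[0.45,[0.4,0.6,0],0],[0.45,[0.44,0.9,0],0],[0.45,[0.44,1,0],0]]' | head -2
python3 -m pendant '[[0.45,[0,0.3,0],0],[0.45,[0,0.6,0],0],[0.45,[0,0.9,0],0],[0.45,[0,1,0],0]]' | head -2
python3 -m pendant '[[0.45,[0,0.3,0],0],[0.45,[0,0.6,0],0],[0.45,[0,0.9,0],0],[0.45,[0,1,0],0],[0.45,[0,1.0,0],0],[0.45,[0,1.0,0],0]]' | head -2
python3 look.py .427 .038
```

```text
time: 29.6
tool_pos: [0.4842, -0.3301, 0.1249]
tool_rot: [0.004, 0.0, 1.0, -0.004]
contact_force: [0.6, -0.3, -0.6]
time: 30.0
tool_pos: [0.4267, -0.2045, 0.1164]
time: 30.4
tool_pos: [0.4281, -0.0852, 0.1174]
time: 31.0
tool_pos: [0.4286, 0.0318, 0.1178]
tcp [0.4286 0.0316 0.1179]
(324.7, 187.4, [0.4269, 0.038, 0.0115], 'enc', 0.4286, 0.0378, 'd', 0.0495) shift mm [-1.7  6.4] units dx,dy 0.014 0.054 dz to .018 0.832
dz to .002 0.965
```

```bash
python3 -m pendant '[[0.45,[0.008,0.052,0.4],0],[0.45,[0.008,0.052,0.75],0],[0.45,[0.008,0.052,0.9],0],[0.45,[0.008,0.052,0.945],0],[0.45,[0.008,0.052,0.965],0],[0.45,[0.008,0.052,0.965],0],[0.45,[0.008,0.052,0.965],0]]' | head -4
python3 -m pendant '[[0,[0,0,0],0],[0,[0,0,0],0],[0,[0,0,0],0],[0,[0,0,0],0],[0,[0,0,0],0],[0,[0,0,0],0]]'
python3 -m pendant '[[0,[0,0,0],0],[0,[0,0,-0.1],0],[0,[0,0,-0.3],0],[0,[0,0,-0.55],0],[0,[0,0,-0.6],0],[0,[0,-0.3,-0.6],0],[0,[0,-0.6,-0.6],0],[0,[0,-0.9,-0.6],0],[0,[0,-1,-0.6],0],[0,[0,-1,-0.6],0]]' | tail -2
python3 -m pendant '[[0,[0,-0.3,0],0],[0,[0,-0.6,0],0],[0,[0,-0.85,0],0],[0,[0,-1,0],0],[0,[0,-1,0],0]]' | head -2
python3 -m pendant '[[0,[0.01,-0.25,0],0],[0,[0.01,-0.456,0],0],[0,[0.01,-0.456,0],0],[0,[0.01,-0.456,0],0],[0,[0.01,-0.456,0],0]]' | head -2
python3 carry.py .4274 -.2568
```

```text
time: 31.75
tool_pos: [0.4289, 0.0386, 0.0038]
tool_rot: [0.002, 0.001, 1.0, -0.0]
contact_force: [0.9, 0.0, 0.7]
time: 32.35
tool_pos: [0.4286, 0.0387, 0.0036]
tool_rot: [0.001, 0.0, 1.0, -0.0]
contact_force: [-1.2, -1.3, 6.5]
gripper_width: 0.188
grasp_force: 58.5
gripper_width: 0.188
grasp_force: 58.8
time: 33.85
tool_pos: [0.4273, -0.2013, 0.0738]
time: 34.35
tool_pos: [0.426, -0.2539, 0.0736]
[ 0.426  -0.2539  0.0736] w 0.191 F 59.0 units -0.012 -0.024 dz to .011 0.522
```

Now lower it, release, and move on to the weight at (.5134,.0877).

```bash
python3 -m pendant '[[0,[-0.012,-0.022,0.25],0],[0,[-0.012,-0.022,0.36],0],[0,[-0.012,-0.022,0.4],0],[0,[-0.012,-0.022,0.44],0],[0,[-0.012,-0.022,0.47],0],[0,[-0.012,-0.022,0.495],0],[0,[-0.012,-0.022,0.495],0]]' | head -4
python3 -m pendant '[[0,[0,0,0.015],0],[0,[0,0,0.03],0],[0,[0,0,0.03],0]]' | head -4
python3 -m pendant '[[0,[0,0,0.005],0],[0,[0,0,0.01],0],[0,[0,0,0.01],0]]' | head -4
```

```text
time: 35.05
tool_pos: [0.4275, -0.2584, 0.0149]
tool_rot: [0.0, 0.0, 1.0, -0.0]
contact_force: [-0.5, -0.4, -0.5]
time: 35.35
tool_pos: [0.4273, -0.2584, 0.011]
tool_rot: [-0.0, 0.0, 1.0, -0.0]
contact_force: [-0.2, -0.5, -0.5]
time: 35.65
tool_pos: [0.4274, -0.2584, 0.0099]
tool_rot: [-0.0, 0.0, 1.0, 0.0]
contact_force: [0.5, 0.8, -0.7]
```

```bash
python3 -m pendant '[[0,[0,0,0.01],0],[0,[0,0,0.01],0],[0.4,[0,0,0.01],0],[0.4,[0,0,0.01],0],[0.4,[0,0,0.01],0],[0.4,[0,0,-0.3],0],[0.45,[0,0,-0.6],0],[0.45,[0,0,-0.9],0],[0.45,[0,0,-0.9],0]]' | head -4
python3 -m pendant '[[0.45,[0,0.3,0],0],[0.45,[0,0.6,0],0],[0.45,[0,0.9,0],0],[0.45,[0,1,0],0]]' | head -2
python3 -m pendant '[[0.45,[0,0.3,0],0],[0.45,[-0.2,0.6,0],0],[0.45,[-0.4,0.9,0],0],[0.45,[-0.4,1,0],0]]' | head -2
python3 -m pendant '[[0.45,[-0.2,0.3,0],0],[0.45,[-0.31,0.6,0],0],[0.45,[-0.31,0.88,0],0],[0.45,[-0.31,0.88,0],0],[0.45,[-0.31,0.88,0],0],[0.45,[-0.31,0.88,0],0]]' | head -2
python3 look.py .5134 .0877
```

```text
time: 36.55
tool_pos: [0.4307, -0.261, 0.1244]
tool_rot: [0.004, 0.0, 1.0, -0.004]
contact_force: [-0.2, 0.2, 0.2]
time: 36.95
tool_pos: [0.4267, -0.1358, 0.1167]
time: 37.35
tool_pos: [0.477, -0.0163, 0.1176]
time: 37.95
tool_pos: [0.5126, 0.086, 0.1175]
tcp [0.5126 0.0859 0.1177]
(320.3, 189.8, [0.513, 0.0881, 0.0115], 'enc', 0.5148, 0.0875, 'd', 0.0497) shift mm [0.4 2.2] units dx,dy -0.003 0.019 dz to .018 0.831
dz to .002 0.964
```

```bash
python3 -m pendant '[[0.45,[-0.008,0.016,0.4],0],[0.45,[-0.008,0.016,0.75],0],[0.45,[-0.008,0.016,0.9],0],[0.45,[-0.008,0.016,0.945],0],[0.45,[-0.008,0.016,0.965],0],[0.45,[-0.008,0.016,0.965],0],[0.45,[-0.008,0.016,0.965],0]]' | head -4
python3 -m pendant '[[0,[0,0,0],0],[0,[0,0,0],0],[0,[0,0,0],0],[0,[0,0,0],0],[0,[0,0,0],0],[0,[0,0,0],0]]'
python3 -m pendant '[[0,[0,0,0],0],[0,[0,0,-0.1],0],[0,[0,0,-0.3],0],[0,[0,0,-0.55],0],[0,[0,0,-0.6],0],[0,[0.2,-0.3,-0.6],0],[0,[0.213,-0.6,-0.6],0],[0,[0.213,-0.9,-0.6],0],[0,[0.213,-1,-0.6],0],[0,[0.213,-1,-0.6],0]]' | tail -2
python3 -m pendant '[[0,[0,-0.3,0],0],[0,[0,-0.6,0],0],[0,[0,-0.85,0],0],[0,[0,-1,0],0],[0,[0,-1,0],0]]' | head -2
python3 -m pendant '[[0,[0,-0.3,0],0],[0,[0,-0.6,0],0],[0,[0,-0.85,0],0],[0,[0,-0.94,0],0],[0,[0,-0.94,0],0],[0,[0,-0.94,0],0]]' | head -2
python3 carry.py .4889 -.2653
```

```text
time: 38.7
tool_pos: [0.5154, 0.0889, 0.004]
tool_rot: [0.002, 0.0, 1.0, 0.0]
contact_force: [-0.3, 0.7, -0.4]
time: 39.3
tool_pos: [0.515, 0.0889, 0.0037]
tool_rot: [0.001, 0.0, 1.0, -0.0]
contact_force: [-1.2, -1.2, 6.0]
gripper_width: 0.191
grasp_force: 58.6
gripper_width: 0.188
grasp_force: 58.8
time: 40.8
tool_pos: [0.4882, -0.1513, 0.0738]
time: 41.4
tool_pos: [0.488, -0.2619, 0.0736]
[ 0.488  -0.2619  0.0736] w 0.187 F 59.0 units -0.007 -0.029 dz to .011 0.522
```

```bash
python3 -m pendant '[[0,[-0.008,-0.02,0.25],0],[0,[-0.008,-0.02,0.36],0],[0,[-0.008,-0.02,0.4],0],[0,[-0.008,-0.02,0.44],0],[0,[-0.008,-0.02,0.47],0],[0,[-0.008,-0.02,0.495],0],[0,[-0.008,-0.02,0.495],0]]' | head -4
python3 -m pendant '[[0,[0,0,0.015],0],[0,[0,0,0.03],0],[0,[0,0,0.03],0]]' | head -4
python3 -m pendant '[[0,[0,0,0.005],0],[0,[0,0,0.01],0],[0,[0,0,0.01],0]]' | head -4
```

```text
time: 42.1
tool_pos: [0.489, -0.2661, 0.0149]
tool_rot: [0.0, 0.0, 1.0, -0.0]
contact_force: [0.3, -0.6, -1.4]
time: 42.4
tool_pos: [0.4888, -0.2661, 0.011]
tool_rot: [-0.0, 0.0, 1.0, 0.0]
contact_force: [0.3, 0.0, -1.0]
time: 42.7
tool_pos: [0.489, -0.2661, 0.01]
tool_rot: [0.0, 0.0, 1.0, -0.0]
contact_force: [0.1, -0.0, -0.6]
```

```bash
python3 -m pendant '[[0,[0,0,0.01],0],[0,[0,0,0.01],0],[0.4,[0,0,0.01],0],[0.4,[0,0,0.01],0],[0.4,[0,0,0.01],0],[0.4,[0,0,-0.3],0],[0.45,[0,0,-0.6],0],[0.45,[0,0,-0.9],0],[0.45,[0,0,-0.9],0]]' | head -4
python3 -m pendant '[[0.45,[0.2,0.3,0],0],[0.45,[0.4,0.6,0],0],[0.45,[0.533,0.9,0],0],[0.45,[0.533,1,0],0]]' | head -2
python3 -m pendant '[[0.45,[0,0.3,0],0],[0.45,[0,0.6,0],0],[0.45,[0,0.9,0],0],[0.45,[0,1,0],0]]' | head -2
python3 -m pendant '[[0.45,[0,0.3,0],0],[0.45,[0,0.6,0],0],[0.45,[0,0.9,0],0],[0.45,[0,1,0],0]]' | head -2
python3 -m pendant '[[0.45,[0,0.28,0],0],[0.45,[0,0.28,0],0],[0.45,[0,0.28,0],0],[0.45,[0,0.28,0],0],[0.45,[0,0.28,0],0]]' | head -2
python3 look.py .4239 .126
```

```text
time: 43.6
tool_pos: [0.4924, -0.2686, 0.1246]
tool_rot: [0.005, 0.0, 1.0, -0.003]
contact_force: [0.5, -0.3, 0.9]
time: 44.0
tool_pos: [0.4229, -0.1434, 0.1162]
time: 44.4
tool_pos: [0.4252, -0.024, 0.1175]
time: 44.8
tool_pos: [0.4255, 0.0957, 0.1177]
time: 45.3
tool_pos: [0.4255, 0.1265, 0.1178]
tcp [0.4254 0.1265 0.1179]
(318.1, 187.1, [0.4235, 0.1265, 0.0115], 'enc', 0.425, 0.1265, 'd', 0.0495) shift mm [-1.9 -0. ] units dx,dy 0.016 -0.0 dz to .018 0.832
dz to .002 0.966
```

```bash
python3 -m pendant '[[0.45,[0.012,0,0.4],0],[0.45,[0.012,0,0.75],0],[0.45,[0.012,0,0.9],0],[0.45,[0.012,0,0.945],0],[0.45,[0.012,0,0.965],0],[0.45,[0.012,0,0.965],0],[0.45,[0.012,0,0.965],0]]' | head -4
python3 -m pendant '[[0,[0,0,0],0],[0,[0,0,0],0],[0,[0,0,0],0],[0,[0,0,0],0],[0,[0,0,0],0],[0,[0,0,0],0]]'
python3 -m pendant '[[0,[0,0,0],0],[0,[0,0,-0.1],0],[0,[0,0,-0.3],0],[0,[0,0,-0.55],0],[0,[0,0,-0.7],0],[0,[0,-0.3,-0.7],0],[0,[0,-0.6,-0.7],0],[0,[0,-0.9,-0.7],0],[0,[0,-1,-0.7],0],[0,[0,-1,-0.7],0]]' | tail -2
python3 -m pendant '[[0,[0,-0.3,0],0],[0,[0,-0.6,0],0],[0,[0,-0.85,0],0],[0,[0,-1,0],0],[0,[0,-1,0],0]]' | head -2
python3 -m pendant '[[0,[0,-0.3,0],0],[0,[0,-0.6,0],0],[0,[-0.2,-0.9,0],0],[0,[-0.4,-1,0],0],[0,[-0.4,-1,0],0]]' | head -2
python3 -m pendant '[[0,[-0.2,-0.3,0],0],[0,[-0.4,-0.6,0],0],[0,[-0.57,-0.85,0],0],[0,[-0.57,-0.85,0],0],[0,[-0.57,-0.85,0],0],[0,[-0.57,-0.85,0],0]]' | head -2
python3 carry.py .5418 -.3352
```

```text
time: 46.05
tool_pos: [0.4254, 0.1276, 0.0038]
tool_rot: [0.002, 0.0, 1.0, 0.0]
contact_force: [-0.1, -0.7, 1.1]
time: 46.65
tool_pos: [0.425, 0.1275, 0.0035]
tool_rot: [0.001, 0.0, 1.0, -0.0]
contact_force: [-1.2, -1.3, 6.4]
gripper_width: 0.192
grasp_force: 58.5
gripper_width: 0.191
grasp_force: 58.8
time: 48.15
tool_pos: [0.4239, -0.1129, 0.0863]
time: 48.65
tool_pos: [0.4741, -0.2325, 0.0864]
time: 49.25
tool_pos: [0.5395, -0.3322, 0.0857]
[ 0.5395 -0.3322  0.0857] w 0.188 F 59.1 units -0.02 -0.025 dz to .011 0.623
```

```bash
python3 -m pendant '[[0,[-0.014,-0.014,0.3],0],[0,[-0.014,-0.014,0.46],0],[0,[-0.014,-0.014,0.5],0],[0,[-0.014,-0.014,0.54],0],[0,[-0.014,-0.014,0.57],0],[0,[-0.014,-0.014,0.592],0],[0,[-0.014,-0.014,0.592],0]]' | head -4
python3 -m pendant '[[0,[0,0,0.015],0],[0,[0,0,0.03],0],[0,[0,0,0.03],0]]' | head -4
python3 -m pendant '[[0,[0,0,0.005],0],[0,[0,0,0.01],0],[0,[0,0,0.01],0]]' | head -4
```

```text
time: 49.95
tool_pos: [0.5419, -0.3364, 0.0157]
tool_rot: [0.0, 0.0, 1.0, -0.0]
contact_force: [0.4, -0.2, -0.9]
time: 50.25
tool_pos: [0.5415, -0.3362, 0.0113]
tool_rot: [-0.0, 0.0, 1.0, 0.0]
contact_force: [-0.2, 0.6, -0.9]
time: 50.55
tool_pos: [0.5415, -0.3362, 0.0102]
tool_rot: [-0.0, 0.0, 1.0, 0.0]
contact_force: [1.0, -0.1, -0.3]
```

```bash
python3 -m pendant '[[0,[0,0,0.012],0],[0,[0,0,0.012],0],[0.4,[0,0,0.012],0],[0.4,[0,0,0.012],0],[0.4,[0,0,0.012],0],[0.4,[0,0,-0.3],0],[0.45,[0,0,-0.6],0],[0.45,[0,0,-0.95],0],[0.45,[0,0,-0.95],0]]' | head -4
python3 -m pendant '[[0.45,[-0.25,0.33,-0.3],0],[0.45,[-0.25,0.33,-0.6],0],[0.45,[-0.25,0.33,-0.95],0],[0.45,[-0.25,0.33,-0.95],0],[0.45,[-0.25,0.33,-0.95],0],[0.45,[-0.25,0.33,-0.95],0]]' | head -2
python3 - <<'E'
from meas import *
f=grab('wrist');print(np.round(manip.state()['tool_pos'],4))
a=cv2.resize(f['img'][0:190,230:420],(560,560),interpolation=cv2.INTER_CUBIC)
cv2.imwrite('pics/rackdone.png',a[:,:,::-1])
E
```

```text
time: 51.45
tool_pos: [0.5454, -0.3391, 0.1326]
tool_rot: [0.005, 0.0, 1.0, -0.004]
contact_force: [0.5, -0.3, 0.6]
time: 52.05
tool_pos: [0.5708, -0.2962, 0.2361]
[ 0.5706 -0.2962  0.2356]
```

View pics/rackdone.png

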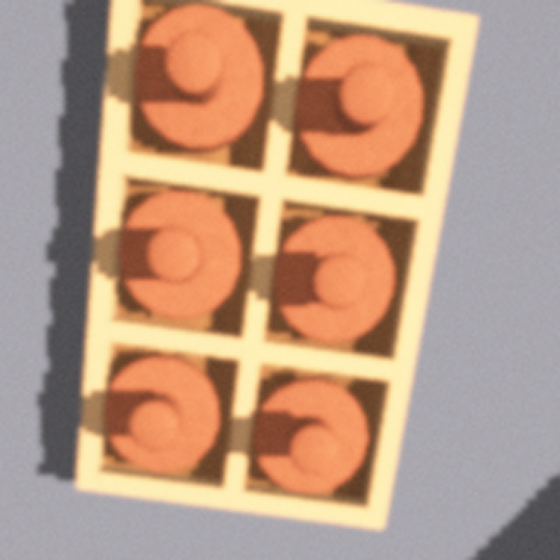

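All six weights sit flat, knob up, each in its own pocket. Now the pegs, from several wrist positions.

```bash
cat > snap.py <<'E'
from meas import *
import sys,pickle
f=grab('wrist');pickle.dump(f,open(sys.argv[1]+'.pkl','wb'));save(f,sys.argv[1]);print(sys.argv[1],np.round(manip.state()['tool_pos'],4))
E
python3 -m pendant '[[0.45,[-0.54,0.86,-0.2],0],[0.45,[-0.54,0.86,-0.2],0],[0.45,[-0.54,0.86,-0.2],0],[0.45,[-0.54,0.86,-0.2],0]]' >/dev/null
python3 -m pendant '[[0.45,[-0.54,0.86,0],0],[0.45,[-0.54,0.86,0],0],[0.45,[-0.54,0.86,0],0],[0.45,[-0.54,0.86,0],0],[0.45,[-0.54,0.86,0],0],[0.45,[-0.54,0.86,0],0]]' >/dev/null
python3 snap.py pA
python3 -m pendant '[[0.45,[0,0.75,0],0],[0.45,[0,0.75,0],0],[0.45,[0,0.75,0],0],[0.45,[0,0.75,0],0],[0.45,[0,0.75,0],0]]' >/dev/null
python3 snap.py pB
python3 -m pendant '[[0.45,[0,0.75,0],0],[0.45,[0,0.75,0],0],[0.45,[0,0.75,0],0],[0.45,[0,0.75,0],0],[0.45,[0,0.75,0],0]]' >/dev/null
python3 snap.py pC
python3 -m pendant '[[0.45,[-0.5,-0.3,0],0],[0.45,[-0.5,-0.3,0],0],[0.45,[-0.5,-0.3,0],0],[0.45,[-0.5,-0.3,0],0],[0.45,[-0.5,-0.3,0],0],[0.45,[-0.5,-0.3,0],0]]' >/dev/null
python3 snap.py pD
python3 - <<'E'
from h import *
a=[cv2.imread(f'pics/p{c}.png')[:260] for c in 'AC'];b=[cv2.imread(f'pics/p{c}.png')[:260] for c in 'BD']
i=np.vstack(b); cv2.imwrite('pics/pBD.png',i);print(i.shape)
E
```

```text
pA [ 0.7006 -0.0921  0.262 ]
pB [ 0.7013 -0.0021  0.2623]
pC [0.7016 0.0879 0.2623]
pD [0.761  0.0541 0.263 ]
(520, 640, 3)
```

View pics/pBD.png

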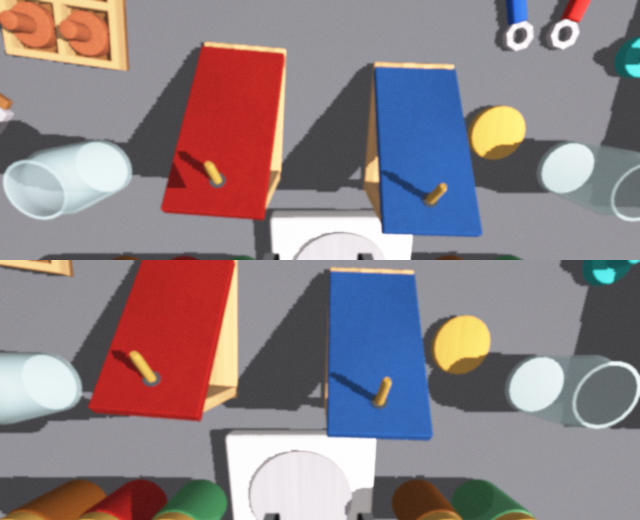

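In B the red peg runs from its base at (216,182) to its tip at (209,165), and the blue one from (430,203) to (441,187). D shows both pegs again. Triangulating from the four views.

```bash
cat > pegs.py <<'E'
from meas import *
import pickle
fs=[pickle.load(open(f'p{c}.pkl','rb')) for c in 'ABCD']
def peg(f,guess):
    m=hsvmask(f,(12,110,70),(27,255,255)); q=proj(f,guess); best=None
    for c in comps(m,25):
        M=cv2.moments(c);u=np.array([M['m10'],M['m01']])/M['m00']
        d=np.linalg.norm(u-q)
        if d<28 and (best is None or d<best[0]) and cv2.contourArea(c)<600: best=(d,u,c)
    if best is None or best[1][1]>245: return None
    b=cv2.boxPoints(cv2.minAreaRect(best[2])); L=[np.linalg.norm(b[i]-b[(i+1)%4]) for i in range(4)]
    i=int(np.argmin(L[:2])); e=[(b[i]+b[i+1])/2,(b[i+2]+b[(i+3)%4])/2]; e.sort(key=lambda p:p[1])
    return best[1],e[0],e[1],min(L),max(L)
B=fs[1];D=fs[3]
for name,(tb,td) in {'red':((212,173),(143,107)),'blue':((436,195),(383,132))}.items():
    g,_=tri([ray(B,*tb),ray(D,*td)]); R_=[(f,peg(f,g)) for f in fs]; R_=[(f,r) for f,r in R_ if r]
    print(name,'guess',g.round(3),'views',len(R_),[np.round(r[3:],1).tolist() for _,r in R_])
    for k,l in enumerate(['mid','tip','base']):
        x,e=tri([ray(f,*r[k]) for f,r in R_]);print(l,x.round(4),np.round(e,4))
# board: mask, top surface corners by minAreaRect of mask in each view -> approxPolyDP corners
for name,lo,hi in [('blue',(100,120,60),(125,255,255)),('red',(170,120,60),(180,255,255)),('red',(0,190,60),(4,255,255))]:
    for k,f in enumerate(fs):
        for c in comps(hsvmask(f,lo,hi),5000):
            h=cv2.convexHull(c); a=cv2.approxPolyDP(h,8,True)[:,0];print(name,'ABCD'[k],a.tolist())
E
python3 pegs.py
```

```text
red guess [ 0.689 -0.103  0.142] views 4 [[10.0, 22.0], [10.300000190734863, 25.5], [10.100000381469727, 31.600000381469727], [10.699999809265137, 37.0]]
mid [ 0.6877 -0.1023  0.1441] [0.0001 0.0001 0.0002 0.0001]
tip [ 0.6746 -0.1022  0.1578] [0.0005 0.0005 0.0002 0.0007]
base [ 0.7026 -0.1028  0.1282] [0.0007 0.0007 0.0006 0.0003]
blue guess [0.711 0.113 0.145] views 4 [[8.600000381469727, 30.899999618530273], [9.100000381469727, 22.700000762939453], [8.600000381469727, 19.399999618530273], [9.399999618530273, 27.799999237060547]]
mid [0.7101 0.1132 0.1426] [0.0003 0.0001 0.0002 0.0001]
tip [0.697  0.1137 0.1589] [0.0008 0.0005 0.0014 0.0008]
base [0.7239 0.1124 0.1268] [0.001  0.0006 0.0016 0.0001]
blue A [[450, 69], [528, 71], [572, 234], [472, 233]]
blue B [[376, 68], [455, 71], [480, 234], [383, 232]]
blue C [[301, 68], [381, 71], [389, 235], [294, 231]]
blue D [[331, 12], [414, 16], [430, 178], [328, 175]]
red A [[278, 48], [356, 55], [351, 218], [255, 210]]
red B [[203, 47], [282, 55], [262, 218], [162, 208]]
red C [[129, 47], [209, 57], [171, 218], [70, 208]]
red D [[232, 0], [199, 159], [92, 149], [143, 0]]
```

```bash
python3 -m pendant '[[0.45,[0.86,0.69,0],0],[0.45,[0.86,0.69,0],0],[0.45,[0.86,0.69,0],0],[0.45,[0.86,0.69,0],0]]' >/dev/null
python3 -m pendant '[[0.45,[0.86,0.69,0],0],[0.45,[0.86,0.69,0],0],[0.45,[0.86,0.69,0],0],[0.45,[0.86,0.69,0],0],[0.45,[0.86,0.69,0],0],[0.45,[0.86,0.69,0],0]]' >/dev/null
python3 snap.py tA
python3 -m pendant '[[0.45,[0.5,0.3,0],0],[0.45,[0.5,0.3,0],0],[0.45,[0.5,0.3,0],0],[0.45,[0.5,0.3,0],0],[0.45,[0.5,0.3,0],0]]' >/dev/null
python3 snap.py tB
cat > tools.py <<'E'
from meas import *
import pickle
L=lambda n:pickle.load(open(n+'.pkl','rb'))
A,B,C=L('pA'),L('pB'),L('pC')
for n,c in {'blue':[((450,69),(376,68),(301,68)),((528,71),(455,71),(381,71)),((572,234),(480,234),(389,235)),((472,233),(383,232),(294,231))],'red':[((278,48),(203,47),(129,47)),((356,55),(282,55),(209,57)),((351,218),(262,218),(171,218)),((255,210),(162,208),(70,208))]}.items():
    P=[tri([ray(f,*q) for f,q in zip((A,B,C),k)])[0] for k in c]; print(n,'board corners',[p.round(4).tolist() for p in P])
    d=P[1]-P[0];e=P[2]-P[3];u=P[2]-P[1]+P[3]-P[0]
    print(' yaw from low/high edge',np.degrees(np.arctan2(-d[0],d[1])).round(1),np.degrees(np.arctan2(-e[0],e[1])).round(1),'from sides',np.degrees(np.arctan2(u[1],u[0])).round(1),'slope',np.degrees(np.arctan2(u[2],np.hypot(u[0],u[1]))).round(1))
def tool(f,lo,hi,near,z):
    out=[]
    for lo_,hi_ in zip(lo,hi): out.append(hsvmask(f,lo_,hi_))
    m=np.bitwise_or.reduce(out); best=None
    for c in comps(m,200):
        M=cv2.moments(c);u=(M['m10']/M['m00'],M['m01']/M['m00']);p=plane(f,*u,z)
        if np.linalg.norm(p[:2]-near)<.06: 
            r=cv2.minAreaRect(np.array([plane(f,*q[0],z)[:2] for q in c],np.float32)); vx=cv2.fitLine(np.array([plane(f,*q[0],z)[:2] for q in c],np.float32),cv2.DIST_L2,0,.01,.01).ravel()
            return u,p,r,np.degrees(np.arctan2(vx[1],vx[0]))
cols={'lifter':([(100,120,60)],[(125,255,255)],(.47,.20)),'opener':([(0,170,60),(172,170,60)],[(4,255,255),(180,255,255)],(.47,.27))}
def eye(f,near,z):
    # dark hole inside the bright ring: steel ring mask then hole contour
    h=cv2.cvtColor(f['img'],cv2.COLOR_RGB2HSV); m=cv2.inRange(h,np.array((0,0,195)),np.array((180,45,255)))
    cs,hi=cv2.findContours(m,cv2.RETR_CCOMP,cv2.CHAIN_APPROX_NONE)
    for c,k in zip(cs,hi[0]):
        if k[3]>=0 and cv2.contourArea(c)>25:
            M=cv2.moments(c);u=(M['m10']/M['m00'],M['m01']/M['m00']);p=plane(f,*u,z)
            if np.linalg.norm(p[:2]-near)<.09: return u,p
def run(names):
    fs=[L(n) for n in names]
    for n,(lo,hi,near) in cols.items():
        R_=[tool(f,lo,hi,np.array(near),.009) for f in fs];E_=[eye(f,np.array(near),.01) for f in fs]
        for r in R_: print(n,r and (np.round(r[0],1),r[1].round(4),np.round(r[2][1],4),'ang',r[3].round(2)))
        for e in E_: print('  eye',e and (np.round(e[0],1),e[1].round(4)))
        if len(fs)>1 and all(R_): print('  tri handle',tri([ray(f,*r[0]) for f,r in zip(fs,R_)])[0].round(4))
        if len(fs)>1 and all(E_): print('  tri eye',tri([ray(f,*r[0]) for f,r in zip(fs,E_)])[0].round(4))
if __name__=='__main__':
    import sys; run(sys.argv[1:])
E
python3 tools.py tA tB
```

```text
tA [0.5561 0.2185 0.2623]
tB [0.4961 0.2547 0.2622]
blue board corners [[0.5893, 0.0678, 0.0224], [0.5923, 0.1656, 0.0172], [0.7489, 0.1577, 0.1528], [0.7501, 0.0636, 0.1442]]
 yaw from low/high edge -1.7 0.7 from sides -2.2 slope 39.0
red board corners [[0.5648, -0.1403, 0.0145], [0.5741, -0.0456, 0.0124], [0.7349, -0.0589, 0.1432], [0.7226, -0.1534, 0.1488]]
 yaw from low/high edge -5.6 -7.4 from sides -4.7 slope 39.7
lifter (array([321.9, 108. ]), array([0.491 , 0.2236, 0.009 ]), array([0.0931, 0.0179]), 'ang', np.float32(15.83))
lifter (array([295.3, 154.2]), array([0.4913, 0.2237, 0.009 ]), array([0.0929, 0.019 ]), 'ang', np.float32(15.64))
  eye None
  eye None
  tri handle [0.491  0.2237 0.0099]
opener (array([390.3, 106.5]), array([0.4893, 0.3123, 0.009 ]), array([0.0171, 0.0914]), 'ang', np.float32(-16.59))
opener (array([360.6, 152.5]), array([0.4891, 0.3124, 0.009 ]), array([0.017 , 0.0916]), 'ang', np.float32(-16.4))
  eye (array([375. , 153.6]), array([0.5505, 0.2957, 0.01  ]))
  eye (array([347.1, 195.8]), array([0.5506, 0.2956, 0.01  ]))
  tri handle [0.4893 0.3126 0.0076]
  tri eye [0.5503 0.2955 0.0109]
```

Pegs: red mid (.688,-.102,.144), yaw about -6°; blue mid (.710,.113,.143), yaw about -1.5°. Both boards slope 39–40°, so they check out. The lifter's origin is at about (.488,.223) at 15.7°. Moving over it with the roll aligned.

```bash
python3 -m pendant '[[0.45,[0.071,-0.266,0.3],-0.087],[0.45,[0.071,-0.266,0.6],-0.087],[0.45,[0.071,-0.266,0.9],-0.087],[0.45,[0.071,-0.266,1],-0.087],[0.45,[0.071,-0.266,1],-0.087],[0.45,[0.071,-0.266,1],-0.087]]' | head -4
python3 snap.py tC; python3 tools.py tC | tail -6
python3 - <<'E'
from meas import *
x=rot(manip.state()['tool_rot'])[:,0];y=rot(manip.state()['tool_rot'])[:,1];print(x.round(3),y.round(3))
E
```

```text
time: 57.1
tool_pos: [0.4879, 0.2237, 0.144]
tool_rot: [0.001, -0.136, 0.991, 0.0]
contact_force: [0.2, -0.9, 0.3]
tC [0.4883 0.2239 0.1448]
red board corners [[0.5648, -0.1403, 0.0145], [0.5741, -0.0456, 0.0124], [0.7349, -0.0589, 0.1432], [0.7226, -0.1534, 0.1488]]
 yaw from low/high edge -5.6 -7.4 from sides -4.7 slope 39.7
lifter (array([316.8, 183.2]), array([0.4909, 0.2235, 0.009 ]), array([0.0932, 0.0174]), 'ang', np.float32(15.95))
  eye (array([309.4, 171.1]), array([0.4804, 0.2129, 0.01  ]))
opener (array([398.7, 204.1]), array([0.4897, 0.3116, 0.009 ]), array([0.0189, 0.0926]), 'ang', np.float32(-16.06))
  eye (array([318.4, 240.9]), array([0.5524, 0.2424, 0.01  ]))
[-0.963 -0.269 -0.004] [-0.269  0.963  0.   ]
```

```bash
python3 -m pendant '[[0.45,[0.009,-0.009,0.35],0],[0.45,[0.009,-0.009,0.7],0],[0.45,[0.009,-0.009,0.9],0],[0.45,[0.009,-0.009,0.95],0],[0.45,[0.009,-0.009,0.95],0],[0.45,[0.009,-0.009,0.95],0]]' | head -4
python3 -m pendant '[[0.45,[0,0,0.1],0],[0.45,[0,0,0.2],0],[0.45,[0,0,0.27],0],[0.45,[0,0,0.27],0]]' | head -4
```

```text
time: 57.75
tool_pos: [0.4881, 0.2229, 0.0312]
tool_rot: [0.002, -0.136, 0.991, 0.0]
contact_force: [-0.5, -0.3, 0.7]
time: 58.15
tool_pos: [0.4841, 0.2216, -0.0063]
tool_rot: [-0.002, -0.136, 0.991, -0.0]
contact_force: [-1.0, -0.1, -0.2]
```

```bash
python3 -m pendant '[[0.4,[0,0,0.02],0],[0.4,[0,0,0.04],0],[0.4,[0,0,0.04],0]]' | head -4
python3 -m pendant '[[0,[0,0,0],0],[0,[0,0,0],0],[0,[0,0,0],0],[0,[0,0,0],0],[0,[0,0,0],0],[0,[0,0,0],0]]'
```

```text
time: 58.45
tool_pos: [0.4859, 0.2222, -0.009]
tool_rot: [-0.0, -0.136, 0.991, -0.0]
contact_force: [-0.3, -0.8, 0.4]
time: 59.05
tool_pos: [0.4859, 0.2222, -0.0089]
tool_rot: [0.0, -0.136, 0.991, -0.0]
contact_force: [-0.3, 0.0, 0.6]
gripper_width: -0.003
grasp_force: 0.0
```

The fingers shut above the handle with no contact. The finger faces stand 11 mm off the centre line, and allowing for that, both views put the real tips about 30 mm behind the reported TCP. That also explains the slip off the knob. Going lower, watching the force.

```bash
python3 -m pendant '[[0.4,[0,0,0],0],[0.4,[0,0,0],0],[0.4,[0,0,0],0],[0.4,[0,0,0],0],[0.4,[0,0,0.05],0],[0.4,[0,0,0.1],0],[0.4,[0,0,0.13],0],[0.4,[0,0,0.13],0]]' | head -4
python3 -m pendant '[[0,[0,0,0],0],[0,[0,0,0],0],[0,[0,0,0],0],[0,[0,0,0],0],[0,[0,0,0],0],[0,[0,0,0],0]]'
```

```text
time: 59.85
tool_pos: [0.4849, 0.2219, -0.0257]
tool_rot: [-0.001, -0.136, 0.991, -0.0]
contact_force: [0.4, -0.2, -0.1]
time: 60.45
tool_pos: [0.486, 0.2222, -0.0244]
tool_rot: [0.0, -0.136, 0.991, 0.0]
contact_force: [-0.5, 0.5, -0.4]
gripper_width: 0.182
grasp_force: 58.7
```

It grips, but shallowly. I'll reopen and go 6 mm deeper.

```bash
python3 -m pendant '[[0.4,[0,0,0],0],[0.4,[0,0,0],0],[0.4,[0,0,0],0],[0.4,[0,0,0.025],0],[0.4,[0,0,0.05],0],[0.4,[0,0,0.05],0]]' | head -4
python3 -m pendant '[[0,[0,0,0],0],[0,[0,0,0],0],[0,[0,0,0],0],[0,[0,0,0],0],[0,[0,0,0],0],[0,[0,0,0],0]]'
python3 -m pendant '[[0,[0,0,-0.05],0],[0,[0,0,-0.2],0],[0,[0,0,-0.5],0],[0,[0,0,-0.85],0],[0,[0,0,-1],0],[0,[0,0,-1],0],[0,[0,0,-1],0]]'
python3 snap.py hA
python3 - <<'E'
from meas import *
import pickle
f=pickle.load(open('hA.pkl','rb'))
c=f['img'][120:400,180:460];cv2.imwrite('pics/hAc.png',cv2.resize(c,(560,560))[:,:,::-1])
E
```

```text
time: 61.05
tool_pos: [0.4853, 0.222, -0.0313]
tool_rot: [-0.001, -0.136, 0.991, -0.0]
contact_force: [0.3, 0.5, -0.4]
time: 61.65
tool_pos: [0.486, 0.2222, -0.0304]
tool_rot: [0.0, -0.136, 0.991, 0.0]
contact_force: [0.6, -0.2, 0.1]
gripper_width: 0.189
grasp_force: 61.0
time: 62.35
tool_pos: [0.4855, 0.222, 0.0891]
tool_rot: [-0.0, -0.136, 0.991, -0.0]
contact_force: [-0.1, 0.4, -0.7]
gripper_width: 0.193
grasp_force: 60.9
hA [0.4846 0.2218 0.0878]
```

The lifter is held at 61 N. Raising it and turning it into line with the blue stand.

```bash
cat > go.py <<'E'
from meas import *
import sys
# target TCP xyz -> shift in present tool axes, pendant units
s=manip.state();p=np.array(s['tool_pos']);Rm=rot(s['tool_rot']);q=np.array([float(a) for a in sys.argv[1:4]])
print('tcp',p.round(4),'yaw',np.degrees(np.arctan2(-Rm[1,0],-Rm[0,0])).round(2),'units',(Rm.T@(q-p)/.12).round(3),'w',round(float(s['gripper_width']),3),'F',round(float(s['grasp_force']),1),'f',np.round(s['contact_force'],1))
E
python3 -m pendant '[[0,[0,0,-0.3],0.0995],[0,[0,0,-0.55],0.0995],[0,[0,0,-0.55],0.0995],[0,[0,0,-0.55],0.0995],[0,[0,0,-0.55],0.0995],[0,[0,0,-0.55],0.0995]]' | head -2
python3 go.py .6345 .1160 .155
```

```text
time: 63.0
tool_pos: [0.4844, 0.2217, 0.1528]
tcp [0.4844 0.2217 0.1528] yaw -2.24 units [-1.284 -0.831 -0.023] w 0.189 F 60.9 f [-0.2 -0.4 -0.9]
```

```bash
python3 -m pendant '[[0,[-0.1,-0.3,-0.02],0],[0,[-0.2,-0.6,-0.02],0],[0,[-0.3,-0.831,-0.02],0],[0,[-0.3,-0.831,-0.02],0]]' | head -2
python3 -m pendant '[[0,[-0.25,0,0],0],[0,[-0.5,0,0],0],[0,[-0.8,0,0],0],[0,[-0.95,0,0],0],[0,[-0.984,0,0],0],[0,[-0.984,0,0],0],[0,[-0.984,0,0],0],[0,[-0.984,0,0],0]]' | head -2
python3 go.py .6345 .1160 .155
python3 - <<'E'
from meas import *
import pickle
for n in('top','scene'):
    f=grab(n);s=manip.state();p=np.array(s['tool_pos']);Rm=rot(s['tool_rot'])
    e=p-Rm[:,0]*.0675+[0,0,.0354]; t=[.698,.1136,.157]
    print(n,'eye px',proj(f,e).round(1),'tip px',proj(f,t).round(1)); pickle.dump(f,open('e'+n+'.pkl','wb'))
    u,v=proj(f,e).astype(int); a=cv2.cvtColor(f['img'],cv2.COLOR_RGB2HSV)[v-8:v+9,u-8:u+9]; print(np.where((a[:,:,1]<60)&(a[:,:,2]>120),'#',np.where((a[:,:,0]>12)&(a[:,:,0]<28)&(a[:,:,1]>90),'y','.')).astype(str).tolist() and '\n'.join(''.join(r) for r in np.where((a[:,:,1]<60)&(a[:,:,2]>120),'#',np.where((a[:,:,0]>12)&(a[:,:,0]<28)&(a[:,:,1]>90),'y','.'))))
E
```

```text
time: 63.4
tool_pos: [0.5181, 0.1183, 0.1565]
time: 64.2
tool_pos: [0.6348, 0.1167, 0.1577]
tcp [0.6348 0.1167 0.1577] yaw -2.26 units [ 0.003 -0.006  0.023] w 0.184 F 60.9 f [-0.2 -0.2 -1.4]
top eye px [289.7 118.6] tip px [290.8 124.2]
.................
.................
.................
.................
.................
.................
.................
.................
.................
.................
.................
.................
.................
.................
.................
.................
.................
scene eye px [367.5 261.8] tip px [365.6 266.9]
###.........#####
####........#####
####.........####
.............####
.........#....###
.....########..##
....#############
...#####..#####.#
..#####...#.###..
..####......###..
..####......####.
...###......####.
...#####...####..
...############..
.....#########...
.......####.#....
.......##..#.....
```

The scene camera shows the ring at (367,263), within about a pixel of prediction once its known bias is allowed for. Lowering the eye onto the peg tip.

```bash
python3 -m pendant '[[0,[0.013,-0.006,0.08],0],[0,[0.013,-0.006,0.15],0],[0,[0.013,-0.006,0.2],0],[0,[0.013,-0.006,0.23],0],[0,[0.013,-0.006,0.23],0]]'
python3 -m pendant '[[0,[0,0,0.03],0],[0,[0,0,0.05],0],[0,[0,0,0.05],0]]' | head -4
python3 -m pendant '[[0,[0,0,0.02],0],[0,[0,0,0.04],0],[0,[0,0,0.04],0]]' | head -4; python3 go.py .6345 .116 .12
```

```text
time: 64.8
tool_pos: [0.6336, 0.1157, 0.129]
tool_rot: [-0.001, 0.02, 1.0, -0.0]
contact_force: [-0.2, 0.5, -1.0]
gripper_width: 0.19
grasp_force: 60.9
time: 65.1
tool_pos: [0.6341, 0.1157, 0.124]
tool_rot: [-0.0, 0.02, 1.0, -0.0]
contact_force: [0.0, -0.1, -1.2]
time: 65.4
tool_pos: [0.634, 0.1157, 0.119]
tool_rot: [-0.0, 0.02, 1.0, -0.0]
contact_force: [0.4, -0.0, -0.7]
tcp [0.634  0.1157 0.119 ] yaw -2.28 units [-0.004  0.003 -0.008] w 0.187 F 60.9 f [ 0.4 -0.  -0.7]
```

```bash
python3 -m pendant '[[0,[-0.01,0,0.025],0],[0,[-0.01,0,0.05],0],[0,[-0.01,0,0.05],0]]' | head -4
python3 -m pendant '[[0,[-0.01,0,0.025],0],[0,[-0.01,0,0.05],0],[0,[-0.01,0,0.05],0]]' | head -6
python3 go.py .6345 .116 .12
```

```text
time: 65.7
tool_pos: [0.6354, 0.1157, 0.1129]
tool_rot: [-0.0, 0.02, 1.0, -0.0]
contact_force: [-0.4, -0.1, -0.2]
time: 66.0
tool_pos: [0.6379, 0.1157, 0.1082]
tool_rot: [0.001, 0.02, 1.0, 0.0]
contact_force: [1.9, -0.2, 1.2]
gripper_width: 0.186
grasp_force: 61.2
tcp [0.6379 0.1157 0.1082] yaw -2.29 units [ 0.028  0.002 -0.098] w 0.186 F 61.2 f [ 1.9 -0.2  1.2]
```

```bash
cat > grid.py <<'E'
from meas import *
import sys
s=manip.state();p=np.array(s['tool_pos']);Rm=rot(s['tool_rot']);off=float(sys.argv[1])
f=grab('scene');save(f,'grid_'+sys.argv[2]);e=p-Rm[:,0]*.0675+[0,0,.0354+off]
u,v=proj(f,e).astype(int);print('eye pred',proj(f,e).round(1)); H=cv2.cvtColor(f['img'],cv2.COLOR_RGB2HSV)[v-14:v+15,u-20:u+21].astype(int);h,S,V=H[...,0],H[...,1],H[...,2]
g=np.full(h.shape,'.');g[(S<70)&(V>110)]='#';g[(h>11)&(h<29)&(S>90)]='y';g[(h>98)&(h<126)&(S>110)]='b';g[((h<5)|(h>170))&(S>150)]='r'
print('\n'.join(''.join(r) for r in g)); print('rows',v-14,'cols',u-20)
E
python3 grid.py 0 a
```

```text
eye pred [365.5 271.8]
##..bbbbbbbbbbbbbbbbbbbbbbb.#############
bbbbbbbbbbbbbbbbbbbbbbbbbbbb.############
bbbbbbbbbbbbbbbbbbbbbbbbbbbbb############
bbbbbbbbbbbbbbbbbbbbbbbbbbbbbb###########
bbbbbbbbbbbbbbbbbbbbbbbbbbbbbb###########
bbbbbbbbbbbbbbbbbbbbbbbbbbbbbbb##########
bbbbbbbbbbbbbbbbbbbbbbbbbbbbbbb##########
bbbbbbbbbbbbbbbbbbbbbbbbbbbbbbbb#########
bbbbbbbbbbbbbbbbbbbbbbbbbbbbbbbb#########
bbbbbbbbbbbbbbbbbbbbbbbbbbbbbbbbb########
bbbbbbbbbbbbbbbbbb..###.bbbbbbbbbb#######
bbbbbbbbbbbbbbbb.###yy###.bbbbbbbb#######
bbbbbbbbbbbbbbb.###.yy####.bbbbbbbb######
bbbbbbbbbbbbbbb####.yyy####bbbbbbbb######
bbbbbbbbbbbbbb######yyy####.bbbbbbbb#####
bbbbbbbbbbbbbb.###..yyy####.bbbbbbbb####.
bbbbbbbbbbbbbb.###..yy..####bbbbbbbbb####
bbbbbbbbbbbbbbb#####yyy#####bbbbbbbbb###.
bbbbbbbbbbbbbbb#####.y#####.bbbbbbbbbb#..
bbbbbbbbbbbbbbb.###########bbbbbbbbbbbb..
bbbbbbbbbbbbbbbb##########bbbbbbbbbbbbb..
bbbbbbbbbbbbbbbb..#######.bbbbbbbbbbbbbb.
.bbbbbbbbbbbbbbbbb..#..#.bbbbbbbbbbbbbbbb
.bbbbbbbbbbbbbbbbb..yyyy.bbbbbbbbbbbbbbbb
.bbbbbbbbbbbbbbbbb...###.bbbbbbbbbbbbbbbb
..bbbbbbbbbbbbbbbbbbb..bbbbbbbbbbbbbbbbbb
..bbbbbbbbbbbbbbbbbbbbbbbbbbbbbbbbbbbbbbb
y.bbbbbbbbbbbbbbbbbbbbbbbbbbbbbbbbbbbbbbb
y..bbbbbbbbbbbbbbbbbbbbbbbbbbbbbbbbbbbbbb
rows 257 cols 345
```

The brass peg shows through the ring and above it, so the eye is threaded. Lowering along the arc so the lifter tilts with the board.

```bash
python3 -m pendant '[[0,[-0.01,0,0.03],0],[0,[-0.02,0,0.06],0],[0,[-0.02,0,0.06],0]]' | head -4
python3 -m pendant '[[0,[-0.01,0,0.03],0],[0,[-0.02,0,0.06],0],[0,[-0.02,0,0.06],0]]' | head -4
python3 -m pendant '[[0,[-0.01,0,0.03],0],[0,[-0.02,0,0.06],0],[0,[-0.02,0,0.06],0]]' | head -4
python3 grid.py 0.01 b | tail -30
```

```text
time: 66.35
tool_pos: [0.6417, 0.1155, 0.1019]
tool_rot: [0.003, 0.02, 1.0, 0.0]
contact_force: [4.8, -0.1, 4.0]
time: 66.65
tool_pos: [0.6423, 0.1156, 0.094]
tool_rot: [0.001, 0.02, 1.0, 0.0]
contact_force: [-0.0, 0.9, 6.3]
time: 66.95
tool_pos: [0.6416, 0.1158, 0.0847]
tool_rot: [-0.003, 0.02, 1.0, 0.0]
contact_force: [-5.4, 0.2, 4.6]
bbbbbbbbbbbbbbbbbbbbbbbbbbbbbb###########
bbbbbbbbbbbbbbbbbbbbbbbbbbbbbbb##########
bbbbbbbbbbbbbbbbbbbbbbbbbbbbbbb##########
bbbbbbbbbbbbbbbbbbbbbbbbbbbbbbbb#########
bbbbbbbbbbbbbbbbbbbbbbbbbbbbbbbb#########
bbbbbbbbbbbbbbbbbbbbbbbbbbbbbbbbb########
bbbbbbbbbbbbbbbbbbbbbbbbbbbbbbbbbb#######
bbbbbbbbbbbbbbbbbbb.y..bbbbbbbbbbb#######
bbbbbbbbbbbbbbbbbbb#yy#bbbbbbbbbbbb######
bbbbbbbbbbbbbbbbbbb#yy.bbbbbbbbbbbb.#####
bbbbbbbbbbbbbbbbbb.#yy.#.bbbbbbbbbbb#####
bbbbbbbbbbbbbbbbb###yy.##.bbbbbbbbbb####.
bbbbbbbbbbbbbbbb###.yyy####bbbbbbbbbb####
bbbbbbbbbbbbbbb#####yyy####bbbbbbbbbb###.
bbbbbbbbbbbbbb.####.yyy####.bbbbbbbbbb#..
bbbbbbbbbbbbbb.#####yyy#####bbbbbbbbbbb..
bbbbbbbbbbbbbb.#####yyy#####bbbbbbbbbbb..
bbbbbbbbbbbbbb.######.######bbbbbbbbbbbb.
.bbbbbbbbbbbbbb.############bbbbbbbbbbbbb
.bbbbbbbbbbbbbb.###########bbbbbbbbbbbbbb
.bbbbbbbbbbbbbbb.#########bbbbbbbbbbbbbbb
..bbbbbbbbbbbbbbbb#####.bbbbbbbbbbbbbbbbb
..bbbbbbbbbbbbbbbbbbbbbbbbbbbbbbbbbbbbbbb
y.bbbbbbbbbbbbbbbbbbbbbbbbbbbbbbbbbbbbbbb
y..bbbbbbbbbbbbbbbbbbbbbbbbbbbbbbbbbbbbbb
yy.bbbbbbbbbbbbbbbbbbbbbbbbbbbbbbbbbbbbbb
yy..bbbbbbbbbbbbbbbbbbbbbbbbbbbbbbbbbbbbb
yy..bbbbbbbbbbbbbbbbbbbbbbbbbbbbbbbbbbbbb
yyy.bbbbbbbbbbbbbbbbbbbbbbbbbbbbbbb.#....
rows 261 cols 345
```

The ring is well down the peg. Releasing, then backing off up and toward the robot.

```bash
python3 -m pendant '[[0.5,[0,0,0],0],[0.5,[0,0,0],0],[0.5,[0,0,0],0],[0.5,[0,0,0],0],[0.5,[0.05,0,-0.1],0],[0.5,[0.15,0,-0.3],0],[0.5,[0.3,0,-0.6],0],[0.5,[0.4,0,-0.9],0],[0.5,[0.4,0,-0.9],0]]' | head -5
python3 - <<'E'
from meas import *
f=grab('scene');save(f,'hung1')
g=cv2.cvtColor(f['img'],cv2.COLOR_RGB2HSV)[225:300,330:395].astype(int);h,S,V=g[...,0],g[...,1],g[...,2]
o=np.full(h.shape,'.');o[(S<70)&(V>110)]='#';o[(h>11)&(h<29)&(S>90)]='y';o[(h>98)&(h<126)&(S>110)]='b';o[(h>98)&(h<126)&(S>110)&(V>175)]='B'
print('\n'.join(''.join(r) for r in o[::2]))
E
```

```text
time: 67.9
tool_pos: [0.5984, 0.1178, 0.2025]
tool_rot: [0.006, 0.02, 1.0, 0.001]
contact_force: [0.5, -0.1, 1.4]
gripper_width: 0.497
#################################################################
#################################################################
#################################################################
#################################################################
#################################################################
#################################################################
#################################################################
#################################################################
#################################################################
#################################################################
#################################################################
#################################################################
#################################################################
#################################################################
#########################################
[... 842 characters left out ...]
bbbb..############bbbbbbbbbbbbb...yyyyyy
............yyy.bbbbbbbbbbbbbb..#########bbbbbbbbbbbbbbbb..yyyyyy
............yyy..bbbbbbbbbbbbbbbbbbbbbbbbbbbbbbbbbbbbbbbbb..yyyyy
............yyyy..bbbbbbbbbbbbbbbbbbbbbbbbbbbbbbbbbbBBBBBbb...yyy
.............yyyy..bbbbbbbbbbbbbbbBBBBbbbbbbbbbbbbbbbbbbbb.#.....
.............yyyyy.bbbbbbbbbbbbbbbbbbbbbbbbbbbbbbb.#.....######..
.............yyyyy..bbbbbbbbbbbb.#.....yyyyyyyyyyyyyyyyy######...
..............yyyyyyyyyyyyyyyyyyyyyyyyyyyyyyyyyyyyyyyyy########..
..............yyyyyyyyyyyyyyyyyyyyyyyyyyyyyyyyyyyyyyyyy########..
..............yyyyyyyyyyyyyyyyyyyyyyyyyyyyyyyyyyyyyyyy##########.
...............yyyyyyyyyyyyyyyyyyyyyyyyyyyyyyyyyyyyyy.###########
```

The lifter hangs with its ring at the foot of the blue peg. Now the opener: go over it and turn in line.

```bash
python3 -m pendant '[[0.45,[0.3,0.4,0],0.0785],[0.45,[0.46,0.8,0],0.0785],[0.45,[0.46,0.9,0],0.0785],[0.45,[0.46,0.9,0],0.0785]]' | head -2
python3 go.py .487 .3137 .145
```

```text
time: 68.35
tool_pos: [0.5434, 0.2298, 0.193]
tcp [0.5434 0.2298 0.193 ] yaw -16.18 units [0.646 0.541 0.401] w 0.449 F 0.0 f [-0.2  0.2  0.6]
```

```bash
python3 -m pendant '[[0.45,[0.3,0.3,0.2],0],[0.45,[0.6,0.54,0.4],0],[0.45,[0.646,0.541,0.4],0],[0.45,[0.646,0.541,0.4],0],[0.45,[0.646,0.541,0.4],0],[0.45,[0.646,0.541,0.4],0]]' | head -2
python3 snap.py tD; python3 tools.py tD | tail -3; python3 go.py .487 .3137 .0
```

```text
time: 68.95
tool_pos: [0.4908, 0.3106, 0.1472]
tD [0.4907 0.3106 0.1472]
  eye None
opener (array([320. , 177.2]), array([0.4887, 0.3131, 0.009 ]), array([0.0169, 0.093 ]), 'ang', np.float32(-16.38))
  eye (array([321.2, 234.7]), array([0.5504, 0.2962, 0.01  ]))
tcp [0.4907 0.3106 0.1472] yaw -16.53 units [0.039 0.014 1.227] w 0.448 F 0.0 f [ 0.8 -0.   0.4]
```

```bash
python3 -m pendant '[[0.45,[0.03,0.02,0.35],0],[0.45,[0.03,0.02,0.7],0],[0.45,[0.03,0.02,0.9],0],[0.45,[0.03,0.02,0.97],0],[0.45,[0.03,0.02,0.97],0],[0.45,[0.03,0.02,0.97],0]]' | head -4
python3 -m pendant '[[0.42,[0,0,0.15],0],[0.42,[0,0,0.3],0],[0.42,[0,0,0.42],0],[0.42,[0,0,0.47],0],[0.42,[0,0,0.505],0],[0.42,[0,0,0.505],0]]' | head -4
python3 -m pendant '[[0,[0,0,0],0],[0,[0,0,0],0],[0,[0,0,0],0],[0,[0,0,0],0],[0,[0,0,0],0],[0,[0,0,0],0]]'
python3 go.py .4868 .3142 -.0305
```

```text
time: 69.6
tool_pos: [0.4881, 0.3152, 0.0316]
tool_rot: [0.001, 0.143, 0.99, 0.001]
contact_force: [-0.2, -0.6, 0.3]
time: 70.2
tool_pos: [0.4865, 0.315, -0.0309]
tool_rot: [0.0, 0.143, 0.99, 0.0]
contact_force: [-0.3, -0.5, -0.3]
time: 70.8
tool_pos: [0.4872, 0.3153, -0.03]
tool_rot: [0.001, 0.143, 0.99, 0.0]
contact_force: [-0.7, 0.2, 5.8]
gripper_width: 0.189
grasp_force: 61.8
tcp [ 0.4872  0.3153 -0.03  ] yaw -16.42 units [ 0.    -0.01   0.005] w 0.189 F 61.8 f [-0.7  0.2  5.8]
```

```bash
python3 -m pendant '[[0,[0,0,-0.05],0],[0,[0,0,-0.2],0],[0,[0,0,-0.5],0],[0,[0,0,-0.85],0],[0,[0,0,-1],0],[0,[0,0,-1],0]]' | tail -2
python3 -m pendant '[[0,[0,0,-0.3],-0.063],[0,[0,0,-0.57],-0.063],[0,[0,0,-0.57],-0.063],[0,[0,0,-0.57],-0.063],[0,[0,0,-0.57],-0.063]]' | head -2
python3 -m pendant '[[0,[0,-0.3,0],0],[0,[0,-0.6,0],0],[0,[0,-0.9,0],0],[0,[0,-1,0],0]]' | head -2
python3 -m pendant '[[0,[0,-0.3,0],0],[0,[0,-0.6,0],0],[0,[0,-0.9,0],0],[0,[0,-1,0],0]]' | head -2
python3 -m pendant '[[0,[0,-0.3,0],0],[0,[0,-0.6,0],0],[0,[0,-0.9,0],0],[0,[0,-1,0],0],[0,[0,-1,0],0],[0,[0,-1,0],0]]' | head -2
python3 go.py .6133 -.0962 .158
```

```text
gripper_width: 0.189
grasp_force: 61.0
time: 71.9
tool_pos: [0.4845, 0.3141, 0.1539]
time: 72.3
tool_pos: [0.4738, 0.1927, 0.1543]
time: 72.7
tool_pos: [0.4638, 0.0739, 0.1554]
time: 73.3
tool_pos: [0.4543, -0.0427, 0.1566]
tcp [ 0.4543 -0.0427  0.1566] yaw -5.07 units [-1.359 -0.327 -0.014] w 0.186 F 61.0 f [-0.  -0.3 -2.5]
```

```bash
python3 -m pendant '[[0,[-0.25,-0.2,-0.01],0],[0,[-0.45,-0.327,-0.01],0],[0,[-0.45,-0.327,-0.01],0]]' | head -2
python3 -m pendant '[[0,[-0.25,0,0],0],[0,[-0.5,0,0],0],[0,[-0.75,0,0],0],[0,[-0.87,0,0],0],[0,[-0.909,0,0],0],[0,[-0.909,0,0],0],[0,[-0.909,0,0],0],[0,[-0.909,0,0],0]]' | head -2
python3 go.py .6133 -.0962 .130; python3 grid.py 0 c
```

```text
time: 73.6
tool_pos: [0.5067, -0.0875, 0.1583]
time: 74.4
tool_pos: [0.6126, -0.0967, 0.1585]
tcp [ 0.6126 -0.0967  0.1585] yaw -5.06 units [-0.005  0.005  0.238] w 0.19 F 61.0 f [-0.3 -0.6 -1.1]
eye pred [280.1 265.3]
################.rrrrrr.#################
################.rrrrrr.#################
################.rrrrrr.#################
################.rrrrrr.#################
################.rrrrrr.#################
################.rrrrrr.#################
################.rrrrrr.#################
################.rrrrrr.##############.##
#################rrrrrrr......rrrrrrrrr.#
######.......rrr.######.rrrrrrrrrrrrrrr.#
#####.rrrrrrrrr.#########.rrrrrrrrrrrrr.#
####.rrrrrrrrr.###########.rrrrrrrrrrrr.#
####.rrrrrrrr.############.rrrrrrrrrrrr.#
#....rrrrrrrr.####.rrr.###.rrrrrrrrrrrr.#
.....rrrrrrrr.###.rrrrr###.rrrrrrrrrrrr.#
.....rrrrrrrr.###rrrrrr####rrrrrrrrrrrrr.
.....rrrrrrrrr###.rrrr.####rrrrrrrrrrrrr.
.....rrrrrrrrr#####...#####rrrrrrrrrrrrr.
.....rrrrrrrrr.###########.rrrrrrrrrrrrr.
.....rrrrrrrrr..#########.rrrrrrrrrrrrrr.
.....rrrrrrrrrrr.#######.rrrrrrrrrrrrrrr.
....rrrrrrrrrrrrr...#yy.rrrrrrrrrrrrrrrr.
....rrrrrrrrrrrrrrr.yyy.rrrrrrrrrrrrrrrr.
....rrrrrrrrrrrrrrr.yyyyrrrrrrrrrrrrrrrr.
....rrrrrrrrrrrrrrr.yyyyrrrrrrrrrrrrrrrr.
....rrrrrrrrrrrrrrr.yyyyrrrrrrrrrrrrrrrr.
....rrrrrrrrrrrrrrrryyyyrrrrrrrrrrrrrrrr.
....rrrrrrrrrrrrrrrryyyyrrrrrrrrrrrrrrrr.
....rrrrrrrrrrrrrrrryyyyrrrrrrrrrrrrrrrrr
rows 251 cols 260
```

The ring centre is about 1 px (2 mm) off the peg tip toward -Y in the scene view. I'll correct that while lowering.

```bash
python3 -m pendant '[[0,[-0.015,0.022,0.08],0],[0,[-0.015,0.022,0.15],0],[0,[-0.015,0.022,0.2],0],[0,[-0.015,0.022,0.235],0],[0,[-0.015,0.022,0.235],0]]' | head -4
python3 -m pendant '[[0,[0,0,0.03],0],[0,[0,0,0.05],0],[0,[0,0,0.05],0]]' | head -4
python3 -m pendant '[[0,[0,0,0.02],0],[0,[0,0,0.04],0],[0,[0,0,0.04],0]]' | head -4; python3 grid.py 0 d
```

```text
time: 74.95
tool_pos: [0.6146, -0.0946, 0.1289]
tool_rot: [-0.001, 0.044, 0.999, 0.0]
contact_force: [0.2, -0.2, -2.3]
time: 75.25
tool_pos: [0.6153, -0.0947, 0.124]
tool_rot: [-0.0, 0.044, 0.999, 0.0]
contact_force: [0.4, 0.0, -1.6]
time: 75.55
tool_pos: [0.6151, -0.0947, 0.119]
tool_rot: [-0.0, 0.044, 0.999, 0.0]
contact_force: [0.7, -0.0, -1.2]
eye pred [281.8 273.2]
#################rrrrrrr.....rrrrrrrrr.##
#####.......rrrrrrrrrrrrrrrrrrrrrrrrrr.##
####.rrrrrrrrrrrrrrrrrrrrrrrrrrrrrrrrr.##
###.rrrrrrrrrrrrrrrrrrrrrrrrrrrrrrrrrr.##
###.rrrrrrrrrrrrrrrrrrrrrrrrrrrrrrrrrr.##
....rrrrrrrrrrrrrrrrrrrrrrrrrrrrrrrrrr.##
....rrrrrrrrrrrrrrrrrrrrrrrrrrrrrrrrrr.##
....rrrrrrrrrrrrrrrrrrrrrrrrrrrrrrrrrrr.#
....rrrrrrrrrrrrrrrrrrrrrrrrrrrrrrrrrrr.#
....rrrrrrrrrrrrr.######.rrrrrrrrrrrrrr.#
....rrrrrrrrrrrr.########.rrrrrrrrrrrrr.#
....rrrrrrrrrrr.##########.rrrrrrrrrrrr.#
....rrrrrrrrrr.############.rrrrrrrrrrr.#
...rrrrrrrrrrr.####yyy..###.rrrrrrrrrrr.#
...rrrrrrrrrrr.###.yyy.r###.rrrrrrrrrrr.#
...rrrrrrrrrrr.###.yyyy.###.rrrrrrrrrrr.#
...rrrrrrrrrrr.###.yyy.####.rrrrrrrrrrr.#
...rrrrrrrrrrrr#####.######.rrrrrrrrrrr.#
...rrrrrrrrrrr..###########rrrrrrrrrrrr.#
...rrrrrrrrrrrr..#########rrrrrrrrrrrrr.#
...rrrrrrrrrrrrrr.#######rrrrrrrrrrrrrrr.
...rrrrrrrrrrrrrrr...y..rrrrrrrrrrrrrrrr.
...rrrrrrrrrrrrrrrryyyyrrrrrrrrrrrrrrrrr.
...rrrrrrrrrrrrrrrr.yyyrrrrrrrrrrrrrrrrr.
...rrrrrrrrrrrrrrrr.yyyrrrrrrrrrrrrrrrrr.
...rrrrrrrrrrrrrr..yyyy..rrrrrrrrrrrrrrr.
..rrrrrrrrrrrrrrrr....##.rrrrrrrrrrrrrrr.
..rrrrrrrrrrrrrrrrr....rrrrrrrrrrrrrrrrr.
..rrrrrrrrrrrrrrrrrrrrrrrrrrrrrrrrrrrrrr.
rows 259 cols 261
```

The peg shows inside the ring. Lowering along the arc as before.

```bash
python3 -m pendant '[[0,[-0.01,0,0.025],0],[0,[-0.01,0,0.05],0],[0,[-0.01,0,0.05],0]]' | head -4
python3 -m pendant '[[0,[-0.01,0,0.025],0],[0,[-0.01,0,0.05],0],[0,[-0.01,0,0.05],0]]' | head -4
python3 -m pendant '[[0,[-0.01,0,0.03],0],[0,[-0.02,0,0.06],0],[0,[-0.02,0,0.06],0]]' | head -4
python3 -m pendant '[[0,[-0.01,0,0.03],0],[0,[-0.02,0,0.06],0],[0,[-0.02,0,0.06],0]]' | head -4
python3 -m pendant '[[0,[-0.01,0,0.03],0],[0,[-0.02,0,0.06],0],[0,[-0.02,0,0.06],0]]' | head -4
python3 grid.py 0.01 e
```

```text
time: 75.9
tool_pos: [0.6168, -0.0949, 0.1133]
tool_rot: [0.0, 0.044, 0.999, -0.0]
contact_force: [-0.1, 0.8, 0.0]
time: 76.2
tool_pos: [0.6192, -0.0953, 0.1085]
tool_rot: [0.002, 0.044, 0.999, -0.0]
contact_force: [3.2, 0.7, 2.5]
time: 76.5
tool_pos: [0.6233, -0.0955, 0.1015]
tool_rot: [0.004, 0.044, 0.999, -0.0]
contact_force: [9.5, 0.2, 0.2]
time: 76.8
tool_pos: [0.623, -0.0953, 0.0929]
tool_rot: [0.0, 0.044, 0.999, 0.0]
contact_force: [4.6, 0.5, 3.6]
time: 77.1
tool_pos: [0.6227, -0.0954, 0.0846]
tool_rot: [-0.003, 0.044, 0.999, 0.0]
contact_force: [-4.7, 0.8, 7.1]
eye pred [282.3 280.2]
...rrrrrrrrrrrrrrrrrrrrrrrrrrrrrrrrrrr.##
...rrrrrrrrrrrrrrrrrrrrrrrrrrrrrrrrrrr.##
...rrrrrrrrrrrrrrrrrrrrrrrrrrrrrrrrrrr.##
...rrrrrrrrrrrrrrrrrrrrrrrrrrrrrrrrrrr.##
...rrrrrrrrrrrrrrrrrrrrrrrrrrrrrrrrrrr.##
...rrrrrrrrrrrrrrrr.rrrrrrrrrrrrrrrrrr.##
...rrrrrrrrrrrrrrryyyrrrrrrrrrrrrrrrrr.##
...rrrrrrrrrrrrrr.yyy.rrrrrrrrrrrrrrrr.##
..rrrrrrrrrrrrrrr.yyy.rrrrrrrrrrrrrrrr.##
...rrrrrrrrrrrrrr.yyyy#..rrrrrrrrrrrrr.##
..rrrrrrrrrrrrrr.#yyy####.rrrrrrrrrrrr.##
..rrrrrrrrrrrr.###yyyy####.rrrrrrrrrrr.##
..rrrrrrrrrrrr####.yyy####.rrrrrrrrrrr.##
..rrrrrrrrrrrr####yyyy####.rrrrrrrrrrrr.#
..rrrrrrrrrrrr####yyyyr###.rrrrrrrrrrrr.#
..rrrrrrrrrrrr####yyyy.###.rrrrrrrrrrrr.#
.rrrrrrrrrrrrr############.rrrrrrrrrrrr.#
.rrrrrrrrrrrrr.############rrrrrrrrrrrr.#
.rrrrrrrrrrrrr.###########rrrrrrrrrrrrr.#
.rrrrrrrrrrrrrr.########.rrrrrrrrrrrrrr.#
.rrrrrrrrrrrrrrrr.####..rrrrrrrrrrrrrrr.#
.rrrrrrrrrrrrrrrrrrrrrrrrrrrrrrrrrrrrrr.#
.rrrrrrrrrrrrrrrrrrrrrrrrrrrrrrrrrrrrrr.#
.rrrrrrrrrrrrrrrrrrrrrrrrrrrrrrrrrrrrrr.#
.rrrrrrrrrrrrrrrrrrrrrrrrrrrrrrrrrrrrrr.#
.rrrrrrrrrrrrrrrrrrrrrrrrrrrrrrrrrrrrrr.#
rrrrrrrrrrrrrrrrrrrrrrrrrrrrrrrrrrrrrrrr.
rrrrrrrrrrrrrrrrrrrrrrrrrrrrrrrrrrrrrrrr.
.rrrrrrrrrrrrrrrrrrrrrrrrrrrr......yyyyy#
rows 266 cols 262
```

Threaded and low on the peg. Releasing, backing off, then a final look.

```bash
python3 -m pendant '[[0.5,[0,0,0],0],[0.5,[0,0,0],0],[0.5,[0,0,0],0],[0.5,[0,0,0],0],[0.5,[0.05,0,-0.1],0],[0.5,[0.15,0,-0.3],0],[0.5,[0.3,0,-0.6],0],[0.5,[0.4,0,-0.9],0],[0.5,[0.4,0,-0.9],0]]' | head -5
python3 -m pendant '[[0.5,[0.5,0,-0.3],0],[0.5,[1,0,-0.6],0],[0.5,[1,0,-0.6],0],[0.5,[1,0,-0.6],0],[0.5,[1,0,-0.6],0],[0.5,[1,0,-0.6],0]]' | head -5
python3 -m pendant '[[0.5,[0.5,0,0],0],[0.5,[1,0,0],0],[0.5,[1,0,0],0],[0.5,[1,0,0],0],[0.5,[1,0,0],0],[0.5,[1,0,0],0]]' | head -5
python3 - <<'E'
from meas import *
f=grab('scene');s=f['img'][180:310,170:400];a=cv2.resize(s,None,fx=3.4,fy=3.4,interpolation=cv2.INTER_CUBIC)
cv2.imwrite('pics/final.png',a[:,:,::-1]);print(a.shape)
E
```

```text
time: 78.05
tool_pos: [0.5795, -0.0922, 0.2022]
tool_rot: [0.006, 0.044, 0.999, -0.002]
contact_force: [0.9, -0.1, 0.8]
gripper_width: 0.5
time: 78.65
tool_pos: [0.4576, -0.0807, 0.2648]
tool_rot: [-0.001, 0.044, 0.999, 0.0]
contact_force: [0.5, -0.0, -0.8]
gripper_width: 0.503
time: 79.25
tool_pos: [0.3388, -0.0702, 0.2653]
tool_rot: [-0.001, 0.044, 0.999, 0.0]
contact_force: [-0.1, 0.5, 0.8]
gripper_width: 0.5
(442, 782, 3)
```

View pics/final.png

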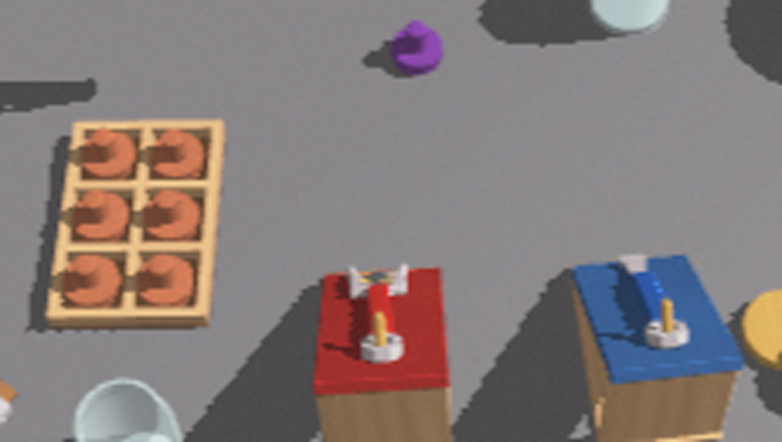

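The final view shows six weights in six pockets. The opener hangs on the red peg, its ring at (381,347), and the lifter on the blue peg, its ring at (666,333). The robot is clear of everything, so I'm handing in.

```bash
python3 -c "
from plant import manip
print(manip.job_done())"
```

```text
the job is handed in; nothing more can be done
None
```

The job is handed in after about 79 s of robot time: all six weights are flat and knob up in pockets of their own, the lifter hangs on the blue peg and the opener on the red peg; the hand-in gave no verdict.

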